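Load and start the model shaker

TASK

Get the model disinfecting shaker going: press every dental cast that is here fully down into one of the shaped cutouts of its deck, and close the filler neck with the black screw cap: set it on level, turn it back (anticlockwise) until it drops into the thread start, then screw it clockwise until it is tight and one of its outer ribs points at the black line on the deck. When all that is done, press the three keys one at a time from left to right (round, square, then the long bar), and leave the other things on the worktop alone.

Things in the scene. Friction and masses are not known exactly. Their poses are not given: they have to be found in the camera images.
- cast_a_mid (a point): dental cast, about 85 g: blue plaster base 27 mm high, teeth and wire above it to 42 mm. Base from above: 54 mm along x, 66 mm along y at the flat heel (+x), 45-degree corners to a flat nose 25 mm wide (-x). Pinch the base across nose and heel faces (parallel, 54 mm apart). Point: centre of the base, 13.5 mm above its underside; x from nose to heel, z up. Absent in some runs
- cast_b_mid (a point): dental cast, about 85 g: white plaster base 27 mm high, teeth and wire above it to 42 mm. Base from above: 54 mm along x, 66 mm along y at the flat heel (+x), 45-degree corners to a flat nose 25 mm wide (-x). Pinch the base across nose and heel faces (parallel, 54 mm apart). Point: centre of the base, 13.5 mm above its underside; x from nose to heel, z up. Absent in some runs
- cast_c_mid (a point): dental cast, about 85 g: white plaster base 27 mm high, teeth and wire above it to 42 mm. Base from above: 54 mm along x, 66 mm along y at the flat heel (+x), 45-degree corners to a flat nose 25 mm wide (-x). Pinch the base across nose and heel faces (parallel, 54 mm apart). Point: centre of the base, 13.5 mm above its underside; x from nose to heel, z up. Absent in some runs
- slot_0 (a point): centre of the floor of the left cutout (seen from the robot) in the shaker's grey deck, 14 mm below the deck's top. Shaped like a cast's base with 2.5 mm play all round; a cast goes in with its x along this x. Any cast fits any cutout; they lie 78 mm apart
- slot_1 (a point): the same for the middle cutout. In every cutout sprung clips in the nose and heel walls catch the cast about 8 mm above the floor: from there it must be pushed straight down with 5 to 20 N until its underside is on the floor (cast point 13.5 mm above this point); the clips then hold it
- slot_2 (a point): the same for the right cutout
- cap_mid (a point): loose black screw cap, upright, 70 mm across, 53 mm high, 150 g: hollow skirt, 4.3 mm top plate and on it a flat-sided grip bar 56 mm long (along the cap's x), 16 mm wide, 22 mm high. Point: on the axis, 26.7 mm above the skirt's lower edge; the bar reaches from 4.3 to 26.3 mm above it. Inside are three lugs 120 degrees apart, one under each outer rib
- cap_rib_0 (a point): one of the cap's three upright outer ribs (and lugs), 0 degrees anticlockwise from the cap's +x axis as seen from above; 36 mm from the axis, at the height of cap_mid
- cap_rib_1 (a point): one of the cap's three upright outer ribs (and lugs), 120 degrees anticlockwise from the cap's +x axis as seen from above; 36 mm from the axis, at the height of cap_mid
- cap_rib_2 (a point): one of the cap's three upright outer ribs (and lugs), 240 degrees anticlockwise from the cap's +x axis as seen from above; 36 mm from the axis, at the height of cap_mid
- neck_top (a point): centre of the top of the white filler neck, 30 mm above the deck; 48 mm across, coned at the top, coarse three-start thread. A cap set on level rests on top of the thread (cap_mid about 12.5 mm above this point); clockwise it meets a stop; turned anticlockwise by up to 80 degrees its lugs drop into the thread starts (cap_mid about 3.5 mm above) and stop
- tight_mark (a point): where a rib stands when the cap is tight: 36 mm from the neck axis, just inside the black line, at deck height. For a rib the thread starts lie 80, 200 and 320 degrees anticlockwise of it about the neck, each 30 degrees wide. From there about 80 degrees clockwise screws the cap down 3.7 mm until it jams, cap_mid then level with neck_top within 1 mm
- key_round_top (a point): centre of the top of the round (24 mm) key, left of the three grey keys on the dark panel behind the cutouts; keys stand 10 mm above the deck, 42 mm apart
- key_square_top (a point): centre of the top of the square (24 mm) key, middle of the three grey keys on the dark panel behind the cutouts; keys stand 10 mm above the deck, 42 mm apart
- key_bar_top (a point): centre of the top of the long bar-shaped (42 x 20 mm) key, right of the three grey keys on the dark panel behind the cutouts; keys stand 10 mm above the deck, 42 mm apart
- key_round (a joint): travel of this spring key in m: 0 up, 0.006 fully down (about 5 N); counts as pressed beyond 0.004
- key_square (a joint): travel of this spring key in m: 0 up, 0.006 fully down (about 5 N); counts as pressed beyond 0.004
- key_bar (a joint): travel of this spring key in m: 0 up, 0.006 fully down (about 5 N); counts as pressed beyond 0.004
- wax_jar: bystander: brown jar with a white lid, 52 mm across, 48 mm high; origin under its centre
- dropper_bottle: bystander: small white bottle with a yellow tip, 24 mm across, 76 mm high; origin under its centre
- measuring_beaker: bystander: clear beaker, 65 mm across, 88 mm high, behind the shaker; origin under its centre
- timer: bystander: white timer standing on edge, 21 x 58 x 58 mm; origin under its centre
There are look-alikes about, which are no part of the job. Leave any pink look-alike of the part that bears cast_c_mid alone.

How it is judged:
By the outcome, as a careful person would: the job done as asked, in the order asked, and still so for the second after the job is handed in, with the robot touching nothing.
Of cast_a, cast_b, cast_c only 2 to 3 are there at a start; the rules pass over those that are not, and their reading is None.
At some moment in a run one of cast_a, cast_b, cast_c, cap may be knocked a few centimetres aside while the robot is not near it.
It also fails if it takes over 210 s, if anything falls off the work surface, if the arm or the gripper's body presses on something with over 40 N, if the wrist force passes 120 N, or if a joint passes its speed limit or range.

ROBOT

A 7-joint arm with a two-finger parallel gripper is mounted at the origin on a cart in front of the work surface, level with it; the furniture and walls round the work are solid. World frame = base frame: x ahead of the robot, y to its left, z up, the work surface at z = 0. Lengths are in m, angles in rad, forces in N, time in s.
With the tool pointing down it reaches from about 0.425 to 0.925 m from the base axis. Payload 6.8 kg.
Tool frame: the origin (TCP) lies on the mounting face of the last link; the fingertips stand 173 mm ahead of it and the grasp point (between the pads) lies 155 mm ahead of it; z points along the fingers, y is the line along which they close (so a half turn about z gives the same grasp; the last joint's range is limited). The gripper opens to 85 mm and grips with 20 to 120 N. Pads are 22 mm wide; open, the fingers measure 114 mm over their backs; the gripper's body (76 mm by 85 mm) begins 54 mm behind the grasp point. The pads swing forward as they close: fully open they stand 13 mm farther back than shut.
Start: joints at [-1.45, 0.477, 0.022, 1.555, -0.011, 1.109, -0.083], TCP at [0.153, 0.657, 0.405] pointing down, gripper open.
Joint ranges: [-2.96, 2.96], [-0.34, 2.1], [-1.41, 1.46], [0.24, 2.44], [-1.37, 4.51], [0.17, 1.92], [-2.96, 2.96]. Speed limits (rad/s): [2.39, 2.39, 3.14, 3.14, 3.14, 3.14, 3.14].

INTERFACE

Orientations are given as a unit quaternion [w, x, y, z].
In Python, from station import bot gives the robot as it stands. The module is installed in compiled form; this text tells all that it offers.
- The arm moves only by the shell command python3 -m pendant 'ROWS' [FORCE]. ROWS is JSON, a list of rows, each a list of 5 numbers: the finger opening in m, from 0 to 0.0854, then the shift along the tool's x, y, z in m, then the turn about the tool's z in degrees. In form: [[jaw, x, y, z, yaw], ...]. A call has 1 to 12 rows; each row shifts and turns the commanded pose from where the row before left it, along the tool's axes as they then stand; what a row does not reach is not made up. A row lasts 1/12 s, in which the tool goes at most 41.7 mm and 7.16 degrees, less where a joint would pass 70% of its speed; a pose out of reach is approached as far as the arm can. A call with a gripper value outside its range is refused whole. The fingers move at their own pace and stop on an object; FORCE is the grip in N (left out, the last holds). Time passes only in rows, so rows that do not move let the fingers close. It gives the time, the measured TCP pose, the force, the opening and the grip force at its end, in the units of the state.
- bot.get_obs(): the state, without advancing time (a new reading comes with each control period).
- bot.read_camera(name): name is "side" or "top"; returns (picture, depth): 384x512x3 uint8, blue, green, red; 384x512 float32, m along the optical axis (not along the pixel's ray), 0 where there is no reading.
- bot.camera_model(name): a dict with "intrinsics" (3x3 intrinsics, pixels), "R" (3x3) and "t" (3): a world point X has camera coordinates R X + t. Camera axes: x right, y down, z forward; pixel columns grow to the right and rows downward; lengths in m; the calibration is good to about 2 mm. A picture is of the moment at which its call begins. camera_model takes no time and is no camera call.
- bot.hand_in(): hands the job in; it is judged then, once.
Trained networks look in the newest picture that a camera, given by its name, has taken for a name from the list of things; names that differ only in an ending like _2 or _b are one class to them, and where a whole thing is asked for, a point or a joint stands for the part that bears it (a point fixed in the world has none). Each returns a list of dicts, best first, with "score" (0 to 1); they miss things now and then, are a little off and sometimes report something else, mostly with a low value. They report only what shows in the picture. A call takes as long as a camera call. They do not tell look-alikes from the thing itself.
- bot.boxes_of(name, camera): "at" ([column, row] in pixels, amid what is visible of it).
- bot.trace(name, camera): "mask" (384x512 bool, what is visible of it) and "at" ([column, row] in pixels, amid what is visible of it).
- bot.pinpoint(name, camera): "at" ([column, row] in pixels: a listed point, or the origin of a listed thing).
The state is a dict: "t": time; "q": joint angles; "joint_vel": joint speeds; "joint_torque": joint torques, N m; "eef_pos": TCP position; "tool_rot": TCP orientation; "contact_force": force on the tool from outside, world axes, zero at the start; "torque": the same for the moment, N m; "gripper_width": opening from 0.0 (shut) to 1.0 (fully open); "grasp_force": force on a finger pad.
Only numpy, scipy, OpenCV 4.12 (cv2) and the standard library are available. Lean on these libraries where they do the work, as an engineer would, in place of code of your own. Each camera call takes 0.05 s, during which the arm holds its last target. There are 200 camera calls.

## Working session

There is one attempt and no reset: what is moved stays moved. The work goes in short steps, Python scripts to look and compute and a shell command to move; the robot and the scene stay as the last step left them, time stands still between calls to the robot, and variables do not carry over. Pictures are saved under pics/ and viewed, at most 14 in all, crops included, and the job is handed in when it is done.

```bash
mkdir -p pics; python3 - <<'E'
from station import bot
import cv2,numpy as np
o=bot.get_obs(); print({k:np.round(v,3).tolist() for k,v in o.items()})
for c in("top","side"):
    p,d=bot.read_camera(c); cv2.imwrite(f"pics/{c}0.png",p)
    m=bot.camera_model(c); print(c,np.round(m["intrinsics"],1).tolist(),np.round(m["R"],3).tolist(),np.round(m["t"],3).tolist(),(d>0).mean())
    np.save(f"pics/{c}0.npy",d)
E
```

```text
{'t': 0.0, 'q': [-1.45, 0.478, 0.022, 1.556, -0.012, 1.109, -0.083], 'joint_vel': [0.001, 0.001, 0.001, -0.001, 0.0, 0.001, 0.001], 'joint_torque': [-0.0, -59.646, 1.608, -28.12, 0.012, 0.009, -0.0], 'eef_pos': [0.153, 0.657, 0.404], 'tool_rot': [-0.0, 0.114, 0.993, -0.001], 'contact_force': [0.824, 0.308, 0.343], 'torque': [0.02, -0.004, -0.002], 'grasp_force': 0.0, 'gripper_width': 1.002}
top [[367.7, 0.0, 255.6], [0.0, 367.7, 194.1], [0.0, 0.0, 1.0]] [[0.012, -0.999, -0.034], [-0.992, -0.007, -0.129], [0.128, 0.035, -0.991]] [-0.139, 0.542, 1.02] 0.996124267578125
side [[432.1, 0.0, 248.3], [0.0, 432.1, 189.4], [0.0, 0.0, 1.0]] [[-0.972, -0.233, 0.008], [-0.121, 0.472, -0.873], [0.2, -0.85, -0.487]] [0.492, 0.203, 0.999] 0.9959259033203125
```

View pics/top0.png

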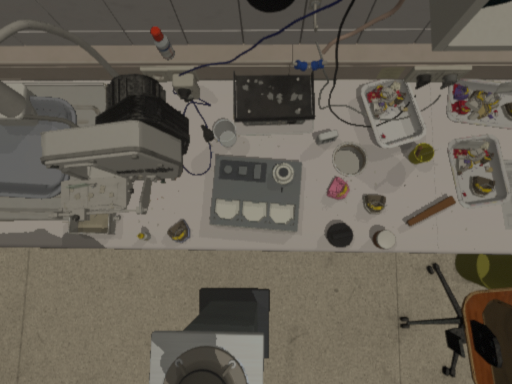

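View pics/side0.png

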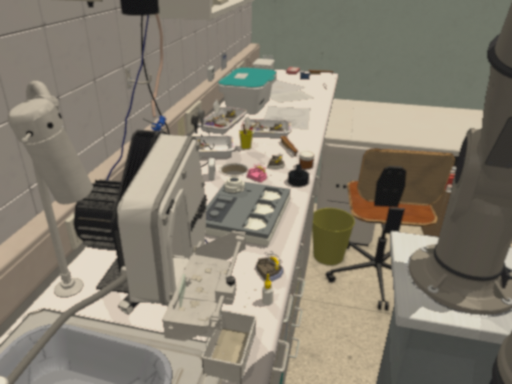

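```bash
cat > h.py <<'E'
from station import bot
import cv2,numpy as np
np.set_printoptions(precision=4,suppress=True)
def pix(P,c):
    m=bot.camera_model(c); v=np.asarray(P)@np.array(m["R"]).T+m["t"]; v=v@np.array(m["intrinsics"]).T; return v[...,:2]/v[...,2:]
def ray(px,c):
    m=bot.camera_model(c);R=np.array(m["R"]); d=R.T@np.linalg.solve(np.array(m["intrinsics"]),[px[0],px[1],1]); return -R.T@np.array(m["t"]),d
def atz(px,c,z): o,d=ray(px,c); return o+d*(z-o[2])/d[2]
def dep(px,c,D): o,d=ray(px,c); return o+d*D[int(round(px[1])),int(round(px[0]))]
def two(a,b):
    (o1,d1),(o2,d2)=ray(a,"top"),ray(b,"side"); s=np.linalg.lstsq(np.c_[d1,-d2],o2-o1,rcond=None)[0]
    p,q=o1+s[0]*d1,o2+s[1]*d2; return (p+q)/2,np.linalg.norm(p-q)
def cloud(c,D):
    m=bot.camera_model(c);R=np.array(m["R"]);K=np.array(m["intrinsics"]);v,u=np.mgrid[:384,:512]
    P=np.stack([(u-K[0,2])/K[0,0]*D,(v-K[1,2])/K[1,1]*D,D],-1); return (P-np.array(m["t"]))@R
E
python3 - <<'E'
from h import *
D={c:np.load(f"pics/{c}0.npy") for c in("top","side")}
for n in "cast_a_mid cast_b_mid slot_0 slot_1 slot_2 cap_mid cap_rib_0 neck_top tight_mark key_round_top key_square_top key_bar_top".split():
    for c in("top","side"):
        for r in bot.pinpoint(n,c)[:5]:
            if r["score"]>.2: print(n,c,round(r["score"],2),np.round(r["at"],1),dep(r["at"],c,D[c]))
C=cloud("top",D["top"])
for n in("table",(240,240)),("deck",(0,0)): pass
print("table z",C[236:240,300:315,2].mean(), "deck",C[196:200,225:290,2].mean())
for i,(u,v,w) in enumerate([(178,231,28),(365,205,60)]):
    p=cv2.imread("pics/top0.png")[v-w//2-8:v+w//2+8,u-w//2-8:u+w//2+8]
    cv2.imwrite(f"pics/crop{i}.png",cv2.resize(p,(390,390),interpolation=cv2.INTER_CUBIC))
p=cv2.imread("pics/top0.png")[150:240,200:310]; q=cv2.resize(p,None,fx=4.33,fy=4.33,interpolation=cv2.INTER_CUBIC)[:390]
a,b=[cv2.imread(f"pics/crop{i}.png") for i in(0,1)]
ab=cv2.resize(np.vstack([a,b]),(195,390)); cv2.imwrite("pics/m0.png",np.hstack([q[:, :],ab]))
E
```

```text
cast_a_mid top 0.89 [178.  236.1] [0.4218 0.0874 0.0257]
cast_a_mid side 0.9 [271.1 266.1] [0.4305 0.0864 0.0155]
slot_0 top 0.9 [254.  214.4] [ 0.4857 -0.1294  0.0282]
slot_0 top 0.79 [282.6 214.6] [ 0.4861 -0.2109  0.0258]
slot_0 top 0.77 [227.4 207.3] [ 0.5055 -0.0527  0.0274]
slot_0 side 0.97 [264.3 208.5] [ 0.4952 -0.1486  0.022 ]
slot_0 side 0.89 [255.8 228.6] [ 0.4954 -0.0401  0.0258]
slot_0 side 0.56 [269.9 196.3] [ 0.4919 -0.214   0.0253]
slot_1 top 0.9 [254.  214.4] [ 0.4857 -0.1294  0.0282]
slot_1 top 0.79 [282.6 214.6] [ 0.4861 -0.2109  0.0258]
slot_1 top 0.77 [227.4 207.3] [ 0.5055 -0.0527  0.0274]
slot_1 side 0.97 [264.3 208.5] [ 0.4952 -0.1486  0.022 ]
slot_1 side 0.89 [255.8 228.6] [ 0.4954 -0.0401  0.0258]
slot_1 side 0.56 [269.9 196.3] [ 0.4919 -0.214   0.0253]
slot_2 top 0.9 [254.  214.4] [ 0.4857 -0.1294  0.0282]
slot_2 top 0.79 [282.6 214.6] [ 0.4861 -0.2109  0.0258]
slot_2 top 0.77 [227.4 207.3] [ 0.5055 -0.0527  0.0274]
slot_2 side 0.97 [264.3 208.5] [ 0.4952 -0.1486  0.022 ]
slot_2 side 0.89 [255.8 228.6] [ 0.4954 -0.0401  0.0258]
slot_2 side 0.56 [269.9 196.3
[... 946 characters left out ...]
2 -0.4852  0.0168]
tight_mark side 0.79 [244.7 192.7] [ 0.5631 -0.1938  0.0386]
key_round_top top 0.45 [224.4 172.5] [ 0.6036 -0.0439  0.0449]
key_round_top side 0.57 [218.2 203.8] [ 0.6129 -0.0946  0.0515]
key_round_top side 0.48 [215.7 212.2] [ 0.6081 -0.0557  0.0489]
key_square_top top 0.61 [242.9 169.2] [ 0.612  -0.0972  0.0521]
key_square_top side 0.61 [218.2 208.8] [ 0.6109 -0.0868  0.0405]
key_square_top side 0.25 [269.7 267.9] [0.4328 0.0914 0.0136]
key_bar_top top 0.46 [256.2 171.6] [ 0.6055 -0.135   0.051 ]
key_bar_top top 0.42 [241.6 171.1] [ 0.6068 -0.0935  0.0507]
key_bar_top side 0.49 [223.1 200.5] [ 0.6085 -0.1261  0.0445]
table z 0.0009993593540238526 deck 0.04113203806408706
```

View pics/m0.png

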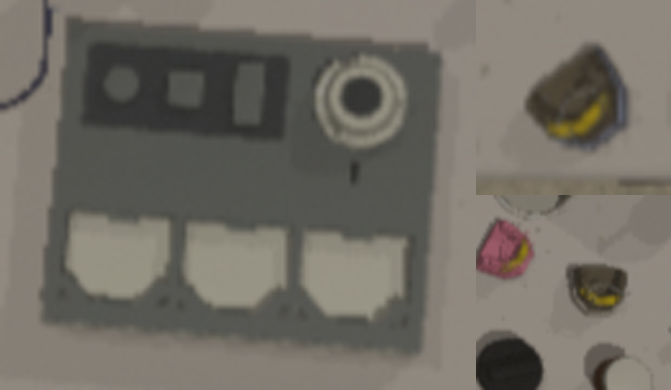

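```bash
python3 - <<'E'
from h import *
D={c:np.load(f"pics/{c}0.npy") for c in("top","side")}
for c in("top","side"):
    m=bot.camera_model(c); print(c,-np.array(m["R"]).T@m["t"])
    for n in ("cast_a_mid","cast_b_mid","cast_c_mid"):
        for r in bot.boxes_of(n,c)[:6]+["p"]+bot.pinpoint(n,c)[:6]:
            if r=="p": print("-"); continue
            print(n,c,round(r["score"],2),np.round(r["at"],1),dep(r["at"],c,D[c]))
I=[cv2.imread(f"pics/{c}0.png") for c in("top","side")]
def cr(i,u,v,w,h): return cv2.resize(I[i][v:v+h,u:u+w],(400,300),interpolation=cv2.INTER_CUBIC)
cv2.imwrite("pics/m1.png",np.vstack([np.hstack([cr(0,320,160,112,84),cr(0,440,130,72,54)]),np.hstack([cr(1,230,110,104,78),cr(1,235,240,80,60)])]))
E
```

```text
top [ 0.4085 -0.1705  1.0756]
cast_a_mid top 0.62 [182.7 234.7] [0.4258 0.0725 0.032 ]
cast_a_mid top 0.33 [339.2 235.5] [ 0.428  -0.3649  0.054 ]
cast_a_mid top 0.28 [255.9 195.1] [ 0.5395 -0.1347  0.0423]
-
cast_a_mid top 0.89 [178.  236.1] [0.4218 0.0874 0.0257]
-
cast_b_mid top 0.17 [253.8 212.1] [ 0.4926 -0.1286  0.0243]
cast_c_mid top 0.66 [374.8 203. ] [ 0.5228 -0.4758  0.0134]
cast_c_mid top 0.56 [338.9 185.1] [ 0.5734 -0.3733  0.0182]
-
cast_c_mid top 0.56 [340.4 186.2] [ 0.567  -0.3734  0.0393]
cast_c_mid top 0.55 [376.9 205.6] [ 0.5144 -0.479   0.0222]
side [0.3032 0.8679 0.66  ]
-
cast_a_mid side 0.9 [271.1 266.1] [0.4305 0.0864 0.0155]
cast_b_mid side 0.57 [251.8 212.1] [ 0.5186 -0.0933  0.0402]
-
cast_c_mid side 0.59 [273.1 163.1] [ 0.5253 -0.4437  0.0221]
cast_c_mid side 0.53 [258.2 177.6] [ 0.5562 -0.3486  0.0106]
-
cast_c_mid side 0.77 [276.2 163.1] [ 0.516  -0.4517  0.0195]
cast_c_mid side 0.57 [261.  173.1] [ 0.5486 -0.3552  0.0247]
```

View pics/m1.png

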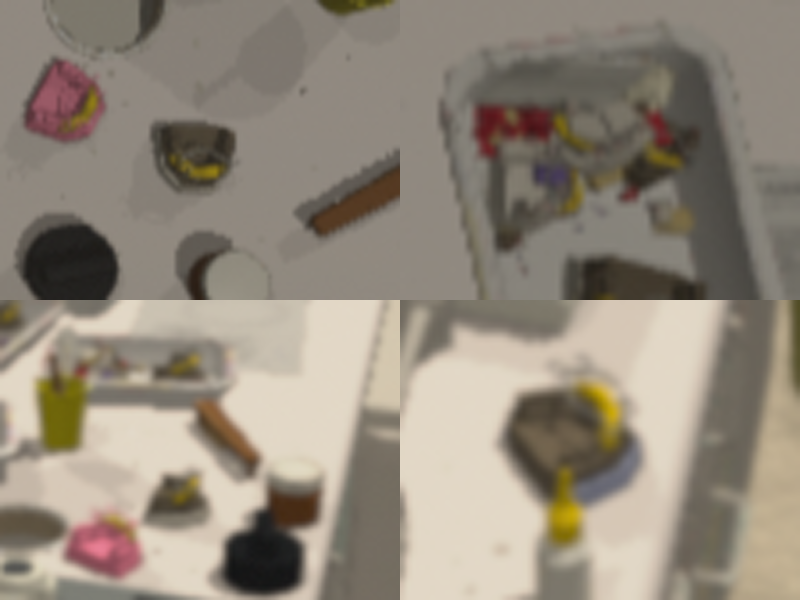

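```bash
cat > fit.py <<'E'
from h import *
from scipy.optimize import minimize
def poly(o): # base outline, offset o
    k=o*np.tan(np.pi/8); n=12.5+k; a=33+o; c=-6.5-k
    return np.array([[27+o,-a],[27+o,a],[c,a],[-27-o,n],[-27-o,-n],[c,-a]])/1000
CAST,SLOT=poly(0),poly(2.5)
def T(xy,yaw,P,z):
    c,s=np.cos(yaw),np.sin(yaw); return np.c_[P@np.array([[c,s],[-s,c]])+xy,np.full(len(P),z)]
S=8
def fill(polys,box):
    u0,v0,u1,v1=box; M=np.zeros(((v1-v0)*S,(u1-u0)*S),np.uint8)
    for p in polys: cv2.fillConvexPoly(M,np.round(((p-[u0,v0]+.5)*S-.5)*16).astype(np.int32),1,shift=4)
    return M
def down(M): return cv2.resize(M.astype(np.float32),None,fx=1/S,fy=1/S,interpolation=cv2.INTER_AREA)
def deckmask(p,c,box,zd):
    xy,yaw=p[:2],p[2]; out=None
    for i in(1,0,-1):
        ct=xy+.078*i*np.array([-np.sin(yaw),np.cos(yaw)])
        m=fill([pix(T(ct,yaw,SLOT,zd),c)],box)&fill([pix(T(ct,yaw,SLOT,zd-.014),c)],box); out=m if out is None else out|m
    return down(out)
def castmask(p,c,box,h=.027,z0=0):
    pts=np.vstack([pix(T(p[:2],p[2],CAST,z),c) for z in(z0,z0+h)]); return down(fill([cv2.convexHull(pts.astype(np.float32))[:,0]],box))
def run(model,obs,p0,**k):
    f=lambda p:sum(np.abs(model(p,c,b,**k)-m).mean()*1e3 for c,b,m in obs)
    r=None
    for st in([.012,.012,.25],[.004,.004,.08],[.0015,.0015,.02]):
        p0=np.array(p0); r=minimize(f,p0,method="Nelder-Mead",options=dict(initial_simplex=np.vstack([p0]+[p0+np.eye(3)[i]*st[i] for i in range(3)]),maxiter=120)); p0=r.x
    return r.x,r.fun
E
python3 - <<'E'
from fit import *
I={c:cv2.imread(f"pics/{c}0.png") for c in("top","side")}
D={c:np.load(f"pics/{c}0.npy") for c in("top","side")}
obs=[]
for c,b in("top",(206,192,304,230)),("side",(236,180,300,245)):
    g=I[c][b[1]:b[3],b[0]:b[2]].astype(float).mean(2); C=cloud(c,D[c])[b[1]:b[3],b[0]:b[2]]
    lo,hi=np.percentile(g,20),np.percentile(g,95); print(c,lo,hi)
    m=np.clip((g-lo)/(hi-lo),0,1)
    ok=(cv2.morphologyEx(((C[...,0]>.44)&(C[...,0]<.55)&(C[...,1]>-.255)&(C[...,1]<-.01)&(C[...,2]>.012)).astype(np.uint8),cv2.MORPH_OPEN,np.ones((3,3))))
    m=m*ok; obs.append((c,b,m)); cv2.imwrite(f"pics/mask_{c}.png",m*255)
for o in(obs,obs[:1],obs[1:]): print(run(deckmask,o,[.495,-.13,-.05],zd=.041))
for z in(.037,.045): print(z,run(deckmask,obs,[.495,-.13,-.05],zd=z)[1])
# casts
for n in("cast_a_mid","cast_c_mid","cap_mid"):
    for c in("top","side"):
        for k,r in enumerate(bot.trace(n,c)[:3]):
            P=cloud(c,D[c])[r["mask"]]; print(n,c,k,round(r["score"],2),np.round(r["at"],1),r["mask"].sum(),P.mean(0)); np.save(f"pics/tr_{n}_{c}_{k}.npy",r["mask"])
E
```

```text
top 83.33333333333333 144.0
side 114.0 213.0[ WARN:0@0.128] global loadsave.cpp:1063 imwrite_ Unsupported depth image for selected encoder is fallbacked to CV_8U.
Traceback (most recent call last):
  File "fit.py", line 27, in run
    p0=np.array(p0); r=minimize(f,p0,method="Nelder-Mead",options=dict(initial_simplex=np.vstack([p0]+[p0+np.eye(3)[i]*st[i] for i in range(3)]),maxiter=120)); p0=r.x
                       ~~~~~~~~^^^^^^^^^^^^^^^^^^^^^^^^^^^^^^^^^^^^^^^^^^^^^^^^^^^^^^^^^^^^^^^^^^^^^^^^^^^^^^^^^^^^^^^^^^^^^^^^^^^^^^^^^^^^^^^^^^^^^^^^^^^^^^^
  File "fit.py", line 24, in <lambda>
    f=lambda p:sum(np.abs(model(p,c,b,**k)-m).mean()*1e3 for c,b,m in obs)
               ~~~^^^^^^^^^^^^^^^^^^^^^^^^^^^^^^^^^^^^^^^^^^^^^^^^^^^^^^^^
  File "fit.py", line 24, in <genexpr>
    f=lambda p:sum(np.abs(model(p,c,b,**k)-m).mean()*1e3 for c,b,m in obs)
                          ~~~~~^^^^^^^^^^^
  File "fit.py", line 19, in deckmask
    m=fill([pix(T(ct,yaw,SLOT,zd),c)],box)&fill([pix(T(ct,yaw,SLOT,zd-.014),c)],box); out=m if out is None else out|m
                                                 ~~~^^^^^^^^^^^^^^^^^^^^^^^^^^
  File "h.py", line 5, in pix
    m=bot.camera_model(c); v=np.asarray(P)@np.array(m["R"]).T+m["t"]; v=v@np.array(m["intrinsics"]).T; return v[...,:2]/v[...,2:]
ValueError: time passes only in moves, steps and waits
```

```bash
sed -i 's/^import cv2,numpy as np/import cv2,numpy as np,functools\ncm=functools.lru_cache(None)(lambda c:bot.camera_model(c))/; s/bot\.camera_model(c); /cm(c); /; s/bot\.camera_model(c);R/cm(c);R/' h.py; grep -n "cm(" h.py
cat > t1.py <<'E'
from fit import *
import sys
def deckobs(I,D):
    obs=[]
    for c,b in("top",(206,192,304,230)),("side",(236,180,300,245)):
        g=I[c][b[1]:b[3],b[0]:b[2]].astype(float).mean(2); C=cloud(c,D[c])[b[1]:b[3],b[0]:b[2]]
        lo,hi=np.percentile(g,20),np.percentile(g,95)
        if c=="top": lo,hi=80,140
        m=np.clip((g-lo)/(hi-lo),0,1)
        ok=cv2.morphologyEx(((C[...,0]>.44)&(C[...,0]<.55)&(C[...,1]>-.255)&(C[...,1]<-.01)&(C[...,2]>.012)).astype(np.uint8),cv2.MORPH_OPEN,np.ones((3,3)))
        m=m*ok; obs.append((c,b,m)); cv2.imwrite(f"pics/mask_{c}.png",(m*255).astype(np.uint8))
    return obs
E
python3 - <<'E'
from t1 import *
I={c:cv2.imread(f"pics/{c}0.png") for c in("top","side")}
D={c:np.load(f"pics/{c}0.npy") for c in("top","side")}
obs=deckobs(I,D)
for o in(obs,obs[:1],obs[1:]): print(*run(deckmask,o,[.495,-.13,-.05],zd=.041))
for z in(.037,.045): print(z,*run(deckmask,obs,[.495,-.13,-.05],zd=z))
for n in("cast_a_mid","cast_c_mid","cap_mid"):
    for c in("top","side"):
        for k,r in enumerate(bot.trace(n,c)[:3]):
            P=cloud(c,D[c])[r["mask"]]; print(n,c,k,round(r["score"],2),np.round(r["at"],1),r["mask"].sum(),P.mean(0)); np.save(f"pics/tr_{n}_{c}_{k}.npy",r["mask"])
a,b=[cv2.imread(f"pics/mask_{c}.png") for c in("top","side")]
x=[]
p=run(deckmask,obs,[.495,-.13,-.05],zd=.041)[0]
for c,bx,m in obs:
    w=deckmask(p,c,bx,.041); x.append(cv2.resize((np.vstack([m,w]).clip(0,1)*255).astype(np.uint8),(400,500)))
cv2.imwrite("pics/m2.png",np.hstack(x))
E
```

```text
6:    m=cm(c); v=np.asarray(P)@np.array(m["R"]).T+m["t"]; v=v@np.array(m["intrinsics"]).T; return v[...,:2]/v[...,2:]
8:    m=cm(c);R=np.array(m["R"]); d=R.T@np.linalg.solve(np.array(m["intrinsics"]),[px[0],px[1],1]); return -R.T@np.array(m["t"]),d
15:    m=cm(c);R=np.array(m["R"]);K=np.array(m["intrinsics"]);v,u=np.mgrid[:384,:512]
[ 0.4932 -0.127  -0.0669] 151.58885482436057
[ 0.494  -0.1288 -0.0754] 101.15262113617378
[ 0.4911 -0.1255 -0.0725] 45.08966872248123
0.037 [ 0.4935 -0.1296 -0.0676] 146.8999951153822
0.045 [ 0.4926 -0.1258 -0.0677] 180.35800012935232
cast_a_mid top 0 0.73 [181.4 234.3] 345 [0.4335 0.0831 0.035 ]
cast_a_mid side 0 0.94 [268.5 267.2] 480 [0.4323 0.0981 0.0202]
cast_c_mid top 0 0.69 [374.1 205. ] 339 [ 0.5201 -0.4694  0.0284]
cast_c_mid top 1 0.56 [337.8 186.9] 404 [ 0.5614 -0.3686  0.0191]
cast_c_mid top 2 0.5 [254.3 194.5] 6132 [ 0.5429 -0.1345  0.0443]
cast_c_mid side 0 0.78 [276.  160.9] 163 [ 0.5172 -0.4521  0.0218]
cast_c_mid side 1 0.61 [259.9 176.4] 292 [ 0.5642 -0.3672  0.0152]
cap_mid top 0 0.87 [339.4 236.4] 522 [ 0.4297 -0.3659  0.0408]
cap_mid side 0 0.85 [299.9 179.6] 386 [ 0.4266 -0.3526  0.0259]
cap_mid side 1 0.23 [247.8 210.1] 4057 [ 0.535  -0.1072  0.0386]
```

View pics/m2.png

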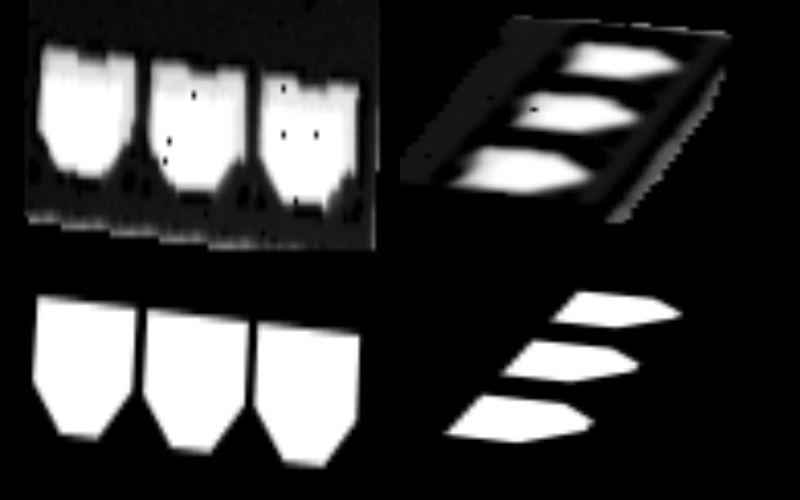

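```bash
cat >> h.py <<'E'
def rect(I,c,x0,x1,y0,y1,z,s=2000,grid=.02):
    # plan view: columns = -y, rows = -x
    W,H=int((y1-y0)*s),int((x1-x0)*s); j,i=np.meshgrid(np.arange(W),np.arange(H))
    P=np.stack([x1-(i+.5)/s,y1-(j+.5)/s,np.full(i.shape,z)],-1); uv=pix(P,c).astype(np.float32)
    o=cv2.remap(I,uv[...,0],uv[...,1],cv2.INTER_CUBIC)
    for g in np.arange(np.ceil(x0/grid)*grid,x1,grid): o[min(H-1,int((x1-g)*s)),::6]=(0,0,255)
    for g in np.arange(np.ceil(y0/grid)*grid,y1,grid): o[::6,min(W-1,int((y1-g)*s))]=(0,0,255)
    return o
E
python3 - <<'E'
from h import *
I={c:cv2.imread(f"pics/{c}0.png") for c in("top","side")}
a=rect(I["top"],"top",.44,.64,-.265,-.005,.041,1500); b=rect(I["side"],"side",.44,.64,-.265,-.005,.041,1500)
a2=rect(I["top"],"top",.44,.54,-.265,-.005,.027,1500); b2=rect(I["side"],"side",.44,.54,-.265,-.005,.027,1500)
cv2.imwrite("pics/m3.png",np.vstack([np.hstack([a,b]),np.hstack([a2,b2])])); print(a.shape)
E
```

```text
(300, 390, 3)
```

View pics/m3.png

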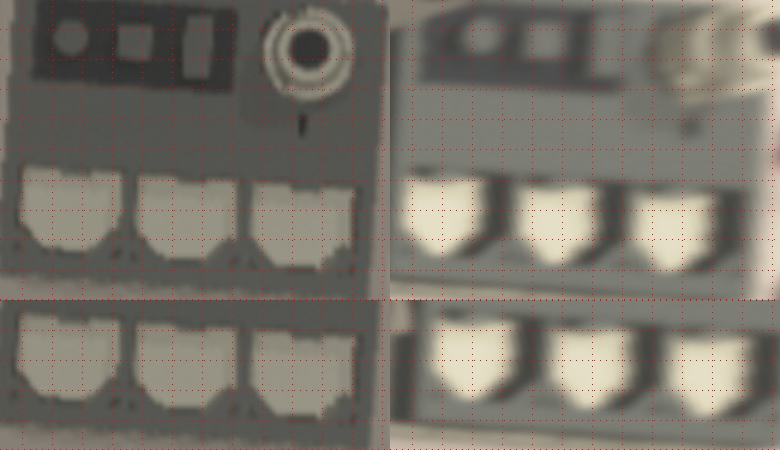

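```bash
cat > castfit.py <<'E'
from fit import *
def castfit(masks,yaws,h=.030):
    obs=[]
    for c,m in masks.items():
        v,u=np.nonzero(m); b=(u.min()-8,v.min()-8,u.max()+9,v.max()+9); obs.append((c,b,m[b[1]:b[3],b[0]:b[2]].astype(np.float32)))
    C=[atz(np.argwhere(m).mean(0)[::-1],c,.016)[:2] for c,m in masks.items()]
    return sorted([(lambda r:(r[1],r[0]))(run(castmask,obs,[*np.mean(C,0),y],h=h)) for y in yaws],key=lambda r:r[0])
E
python3 - <<'E'
from castfit import *
for n,ys in("cast_a_mid",(.2,.7,1.2)),("cast_c_mid",(-.3,0.1,.4)):
    M={c:np.load(f"pics/tr_{n}_{c}_0.npy") for c in("top","side")}
    for h in(.027,.033):
        print(n,h); [print(*r) for r in castfit(M,ys,h)[:2]]
    for c in M: print(c,*castfit({c:M[c]},ys,.03)[0])
E
```

```text
cast_a_mid 0.027
152.4049072265625 [0.4327 0.0886 0.4583]
152.814453125 [0.4325 0.0889 0.4635]
cast_a_mid 0.033
194.37094116210938 [0.4327 0.0889 0.3853]
194.44647216796875 [0.4326 0.0891 0.3714]
top 65.27008056640625 [0.4311 0.0859 0.8071]
side 102.94065856933594 [0.4332 0.0909 0.3129]
cast_c_mid 0.027
151.0752716064453 [ 0.5205 -0.4769  0.1795]
151.2120819091797 [ 0.5202 -0.4765  0.1794]
cast_c_mid 0.033
189.79934692382812 [ 0.5202 -0.4762  0.1803]
190.37557983398438 [ 0.5198 -0.4732  0.1796]
top 88.10668182373047 [ 0.5194 -0.4715  0.1773]
side 80.4771499633789 [ 0.5203 -0.4799  0.1791]
```

```bash
python3 - <<'E'
from fit import *
I={c:cv2.imread(f"pics/{c}0.png") for c in("top","side")}
def tile(c,ctr,p):
    U=pix([[*ctr,.02]],c)[0]; w=26; u,v=(U-w).astype(int); s=7.5
    q=cv2.resize(I[c][v:v+2*w,u:u+2*w],(390,390),interpolation=cv2.INTER_CUBIC)
    for z,col in(0,(0,255,0)),(.027,(0,0,255)):
        uv=((pix(T(p[:2],p[2],CAST,z),c)-[u,v]+.5)*s).astype(int); cv2.polylines(q,[uv],True,col,1)
    return cv2.resize(q,(300,300))
A=(.432,.0885);R=[]
for c in("top","side"): R.append(np.hstack([tile(c,A,(*A,.46)),tile(c,A,(*A,.8))]))
cv2.imwrite("pics/m4.png",np.vstack(R))
E
```

```text
(no output)
```

View pics/m4.png

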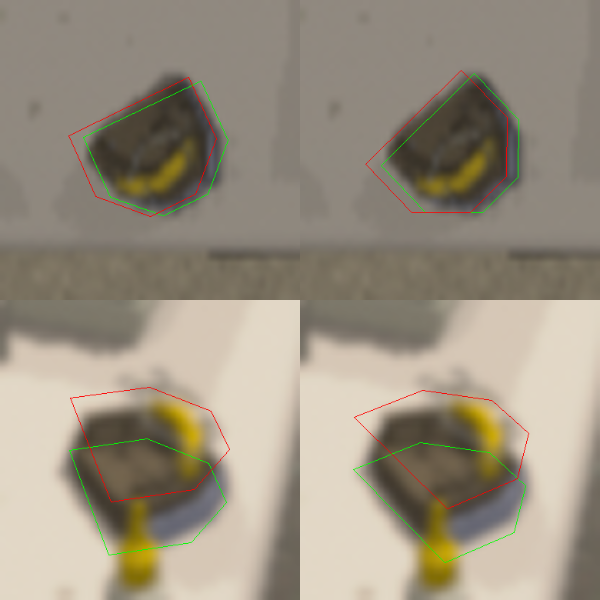

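```bash
cat > go.py <<'E'
from h import *
import sys
# usage: go.py x y z [yangle_deg]: shift in tool axes (before turn), and turn
def go(x,y,z,ang=None):
    o=bot.get_obs(); w,a,b,c=o["tool_rot"]
    from scipy.spatial.transform import Rotation as Ro
    R=Ro.from_quat([a,b,c,w]).as_matrix(); ya=np.degrees(np.arctan2(R[1,1],R[0,1]))
    s=R.T@(np.array([x,y,z])-o["eef_pos"]); t=0 if ang is None else (ya-ang+90)%180-90
    print("pos",np.round(o["eef_pos"],4),"yang",round(ya,2),"t",round(o["t"],2),"F",np.round(o["contact_force"],1),"q7",round(o["q"][6],3),"w",round(o["gripper_width"],3),"gf",round(float(o["grasp_force"]),1)); print("shift",np.round(s,4),"turn",round(t,2),"rows>=",int(np.ceil(np.linalg.norm(s)/.0417)))
if __name__=="__main__": go(*map(float,sys.argv[1:]))
E
python3 go.py .431 .0865 .404 38.4
```

```text
pos [0.1531 0.6574 0.4047] yang 76.89 t 2.2 F [ 0.8  0.2 -0. ] q7 -0.083 w 1.0 gf 0.0
shift [-0.4002 -0.493   0.0007] turn 38.49 rows>= 16
```

```bash
python3 -m pendant '[[0.0854,-0.02,-0.0246,0,0],[0.0854,-0.02,-0.0246,0,0],[0.0854,-0.02,-0.0246,0,0],[0.0854,-0.02,-0.0246,0,0],[0.0854,-0.02,-0.0246,0,0],[0.0854,-0.02,-0.0246,0,0],[0.0854,-0.02,-0.0246,0,0],[0.0854,-0.02,-0.0246,0,0],[0.0854,-0.02,-0.0246,0,0],[0.0854,-0.02,-0.0246,0,0]]' 60; python3 -m pendant '[[0.0854,-0.02,-0.0246,0,0],[0.0854,-0.02,-0.0246,0,0],[0.0854,-0.02,-0.0246,0,0],[0.0854,-0.02,-0.0246,0,0],[0.0854,-0.02,-0.0246,0,0],[0.0854,-0.02,-0.0246,0,0],[0.0854,-0.02,-0.0246,0,0],[0.0854,-0.02,-0.0246,0,0],[0.0854,-0.02,-0.0246,0,0],[0.0854,-0.02,-0.0246,0,0]]'; python3 -m pendant '[[0.0854,0,0,0,6.4],[0.0854,0,0,0,6.4],[0.0854,0,0,0,6.4],[0.0854,0,0,0,6.4],[0.0854,0,0,0,6.4],[0.0854,0,0,0,6.4],[0.0854,0,0,0,0],[0.0854,0,0,0,0]]'; python3 go.py .431 .0865 .250 38.4
```

```text
t: 3.03
eef_pos: [0.2926, 0.371, 0.4049]
tool_rot: [0.0, 0.114, 0.993, 0.0]
contact_force: [0.8, -0.1, 0.7]
gripper_width: 1.002
grasp_force: 0.0
t: 3.87
eef_pos: [0.4315, 0.0859, 0.4051]
tool_rot: [0.0, 0.114, 0.993, 0.0]
contact_force: [-0.6, -0.1, -1.6]
gripper_width: 1.0
grasp_force: 0.0
t: 4.53
eef_pos: [0.4311, 0.0875, 0.4048]
tool_rot: [0.0, 0.433, 0.901, 0.0]
contact_force: [-0.1, -0.3, 0.4]
gripper_width: 0.998
grasp_force: 0.0
pos [0.4311 0.0875 0.4048] yang 38.68 t 4.53 F [-0.1 -0.3  0.4] q7 0.383 w 0.998 gf 0.0
shift [-0.0007 -0.0007  0.1548] turn 0.28 rows>= 4
```

```bash
python3 -m pendant '[[0.0854,0,0,0.03,0],[0.0854,0,0,0.03,0],[0.0854,0,0,0.03,0],[0.0854,0,0,0.03,0],[0.0854,0,0,0.03,0],[0.0854,0,0,0.03,0],[0.0854,0,0,0.02,0],[0.0854,0,0,0.018,0],[0.0854,0,0,0,0]]' 60; python3 -m pendant '[[0.04,0,0,0,0],[0.04,0,0,0,0],[0.04,0,0,0,0],[0.04,0,0,0,0],[0.04,0,0,0,0],[0.04,0,0,0,0],[0.04,0,0,0,0],[0.04,0,0,0,0],[0.04,0,0,0,0]]' 60; python3 go.py .431 .0865 .250 38.4; python3 - <<'E'
from h import *
a=[]
for c in("top","side"):
    p,d=bot.read_camera(c); cv2.imwrite(f"pics/{c}1.png",p); U=pix([[.431,.0865,.05]],c)[0].astype(int)
    a.append(cv2.resize(p[U[1]-40:U[1]+40,U[0]-40:U[0]+40],(400,400),interpolation=cv2.INTER_CUBIC))
cv2.imwrite("pics/m5.png",np.hstack(a))
E
```

```text
t: 5.28
eef_pos: [0.4301, 0.0873, 0.1841]
tool_rot: [-0.002, 0.433, 0.901, -0.002]
contact_force: [-0.6, 0.3, -0.1]
gripper_width: 0.996
grasp_force: 0.0
t: 6.03
eef_pos: [0.4315, 0.0876, 0.1883]
tool_rot: [0.001, 0.434, 0.901, 0.001]
contact_force: [-1.6, -0.9, 6.8]
gripper_width: 0.606
grasp_force: 61.9
pos [0.4315 0.0876 0.1883] yang 38.54 t 6.03 F [-1.6 -0.9  6.8] q7 0.661 w 0.606 gf 61.9
shift [-0.0006 -0.0009 -0.0617] turn 0.14 rows>= 2
```

View pics/m5.png

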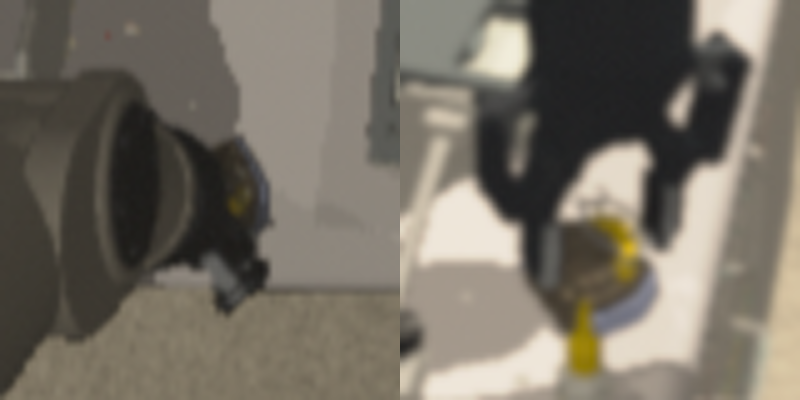

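```bash
python3 -m pendant '[[0.04,0,0,-0.015,0],[0.04,0,0,-0.03,0],[0.04,0,0,-0.03,0],[0.04,0,0,0,0],[0.04,0,0,0,7],[0.04,0,0,0,7],[0.04,0,0,0,7],[0.04,0,0,0,7],[0.04,0,0,0,7],[0.04,0,0,0,7],[0.04,0,0,0,0.4],[0.04,0,0,0,0]]' 60;  python3 go.py .499 -.0512 .263 -3.8
```

```text
t: 7.13
eef_pos: [0.431, 0.0877, 0.2622]
tool_rot: [0.0, 0.73, 0.684, 0.0]
contact_force: [0.1, 0.2, -1.8]
gripper_width: 0.604
grasp_force: 63.8
pos [0.431  0.0877 0.2622] yang -3.69 t 7.13 F [ 0.1  0.2 -1.8] q7 -0.043 w 0.604 gf 63.8
shift [-0.1343  0.0768 -0.0009] turn 0.11 rows>= 4
```

```bash
python3 -m pendant '[[0.04,-0.0269,0.0154,0,0],[0.04,-0.0269,0.0154,0,0],[0.04,-0.0269,0.0154,0,0],[0.04,-0.0269,0.0154,0,0],[0.04,-0.0269,0.0154,0,0],[0.04,0,0,0.01,0],[0.04,0,0,0,0],[0.04,0,0,0,0]]' 60;  python3 go.py .499 -.0512 .263 -3.8;python3 - <<'E'
from fit import *
o=bot.get_obs()["eef_pos"]; a=[]
z0=o[2]-.187
for c in("top","side"):
    p,d=bot.read_camera(c); cv2.imwrite(f"pics/{c}2.png",p); np.save(f"pics/{c}2.npy",d); U=(pix([[*o[:2],.06]],c)[0]-36).astype(int)
    q=cv2.resize(p[U[1]:U[1]+72,U[0]:U[0]+72],(400,400),interpolation=cv2.INTER_CUBIC)
    for pts,col in(T(o[:2],-.067,CAST,z0),(0,255,0)),(T(o[:2],-.067,CAST,z0+.027),(0,255,255)),(T((.499,-.0512),-.067,SLOT,.041),(0,0,255)):
        cv2.polylines(q,[((pix(pts,c)-U+.5)*400/72).astype(int)],True,col,1)
    a.append(q)
cv2.imwrite("pics/m6.png",np.hstack(a))
E
```

```text
t: 7.8
eef_pos: [0.4982, -0.0517, 0.2514]
tool_rot: [-0.001, 0.73, 0.683, -0.0]
contact_force: [0.3, 0.1, 0.1]
gripper_width: 0.61
grasp_force: 63.8
pos [ 0.4982 -0.0517  0.2514] yang -3.8 t 7.8 F [0.3 0.1 0.1] q7 0.31 w 0.61 gf 63.8
shift [ 0.0006  0.0008 -0.0116] turn -0.0 rows>= 1
```

View pics/m6.png

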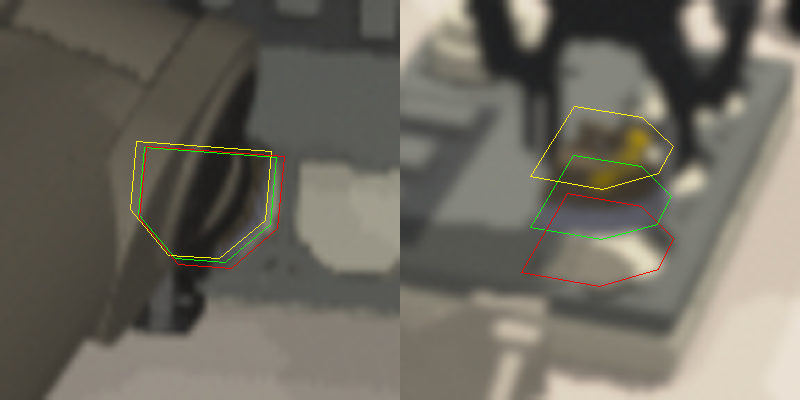

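```bash
python3 -m pendant '[[0.04,0,0.0008,0.008,0],[0.04,0,0,0.008,0],[0.04,0,0,0.004,0],[0.04,0,0,0,0],[0.04,0,0,0,0]]' 60; python3 -m pendant '[[0.04,0,0,0.002,0],[0.04,0,0,0.001,0],[0.04,0,0,0,0]]'; python3 -m pendant '[[0.04,0,0,0.002,0],[0.04,0,0,0.001,0],[0.04,0,0,0,0]]'
```

```text
t: 8.32
eef_pos: [0.4993, -0.0518, 0.2312]
tool_rot: [-0.0, 0.731, 0.683, -0.0]
contact_force: [0.4, -0.4, -1.1]
gripper_width: 0.61
grasp_force: 63.8
t: 8.57
eef_pos: [0.4995, -0.052, 0.2286]
tool_rot: [-0.0, 0.731, 0.683, -0.0]
contact_force: [-0.1, -0.1, -1.7]
gripper_width: 0.605
grasp_force: 63.8
t: 8.82
eef_pos: [0.4994, -0.052, 0.2255]
tool_rot: [-0.0, 0.731, 0.683, -0.0]
contact_force: [1.1, -0.4, -1.0]
gripper_width: 0.607
grasp_force: 63.8
```

```bash
for i in 1; do :; done; python3 -m pendant '[[0.04,0,0,0.002,0],[0.04,0,0,0.001,0],[0.04,0,0,0,0]]'|sed -n '2p;4p'; python3 -m pendant '[[0.04,0,0,0.002,0],[0.04,0,0,0,0]]'|sed -n '2p;4p'; python3 -m pendant '[[0.04,0,0,0.002,0],[0.04,0,0,0,0]]'|sed -n '2p;4p';
```

```text
eef_pos: [0.4993, -0.052, 0.2225]
contact_force: [0.1, 0.1, 0.2]
eef_pos: [0.4993, -0.052, 0.2205]
contact_force: [-2.6, 0.7, 2.1]
eef_pos: [0.4999, -0.0522, 0.2192]
contact_force: [-2.8, -0.2, 8.8]
```

```bash
python3 -m pendant '[[0.04,0,0,0.002,0],[0.04,0,0,0,0]]'|sed -n '2p;4,5p'; python3 -m pendant '[[0.04,0,0,0.002,0],[0.04,0,0,0,0]]'|sed -n '2p;4,5p'; python3 -m pendant '[[0.04,0,0,0.002,0],[0.04,0,0,0,0]]'|sed -n '2p;4,5p';
```

```text
eef_pos: [0.4994, -0.0521, 0.2168]
contact_force: [-1.6, 0.0, 1.9]
gripper_width: 0.608
eef_pos: [0.4994, -0.052, 0.2144]
contact_force: [-2.3, -0.0, 0.2]
gripper_width: 0.601
eef_pos: [0.4996, -0.0524, 0.2142]
contact_force: [-9.9, 1.1, 28.4]
gripper_width: 0.609
```

```bash
python3 -m pendant '[[0.04,0,0,-0.001,0],[0.0854,0,0,0,0],[0.0854,0,0,0,0],[0.0854,0,0,0,0],[0.0854,0,0,0,0],[0.0854,0,0,-0.01,0],[0.0854,0,0,-0.03,0],[0.0854,0,0,-0.04,0],[0.0854,0,0,-0.04,0],[0.0854,0,0,-0.04,0],[0.0854,0,0,0,0]]'; python3 go.py .30 .35 .37; python3 go.py .520 -.474 .37 10
```

```text
t: 10.82
eef_pos: [0.5017, -0.0534, 0.381]
tool_rot: [0.003, 0.731, 0.682, 0.005]
contact_force: [0.7, -0.3, -1.0]
gripper_width: 0.999
grasp_force: 0.0
pos [ 0.5017 -0.0534  0.381 ] yang -3.99 t 10.82 F [ 0.7 -0.3 -1. ] q7 0.145 w 0.999 gf 0.0
shift [ 0.3884 -0.2294  0.0092] turn 0 rows>= 11
pos [ 0.5017 -0.0534  0.381 ] yang -3.99 t 10.82 F [ 0.7 -0.3 -1. ] q7 0.145 w 0.999 gf 0.0
shift [-0.4183  0.0474  0.0105] turn -13.99 rows>= 11
```

```bash
python3 - <<'E'
from castfit import *
a=[];M={}
for c in("top","side"):
    p,d=bot.read_camera(c); cv2.imwrite(f"pics/{c}3.png",p); np.save(f"pics/{c}3.npy",d)
    for r in bot.trace("cast_c_mid",c):
        print(c,round(r["score"],2),r["at"],r["mask"].sum())
        if np.linalg.norm(r["at"]-pix([[.52,-.475,.02]],c)[0])<12: M[c]=r["mask"]
for k in(["top","side"],["top"],["side"]): print(k,*castfit({c:M[c] for c in k},(0.,.3),.027)[0])
for c,P in("top",(.52,-.474,.02)),("side",(.52,-.474,.02)),("side",(.499,-.052,.04)):
    p=cv2.imread(f"pics/{c}3.png"); U=(pix([P],c)[0]-18).astype(int)
    q=cv2.resize(p[U[1]:U[1]+36,U[0]:U[0]+36],(260,260),interpolation=cv2.INTER_CUBIC)
    for z,col in(0,(0,255,0)),(.027,(0,255,255)):
        if P[1]<-.4: cv2.polylines(q,[((pix(T(P[:2],.18,CAST,z),c)-U+.5)*260/36).astype(int)],True,col,1)
    a.append(q)
cv2.imwrite("pics/m7.png",np.hstack(a))
E
```

```text
top 0.62 [376.0, 201.1] 354
top 0.62 [338.4, 187.0] 376
side 0.74 [260.2, 178.2] 225
side 0.66 [274.3, 164.0] 142
['top', 'side'] 182.89627075195312 [ 0.5171 -0.4697  0.0848]
['top'] 72.42444610595703 [ 0.517  -0.4711  0.0791]
['side'] 104.4710464477539 [ 0.5174 -0.4655  0.0808]
```

View pics/m7.png

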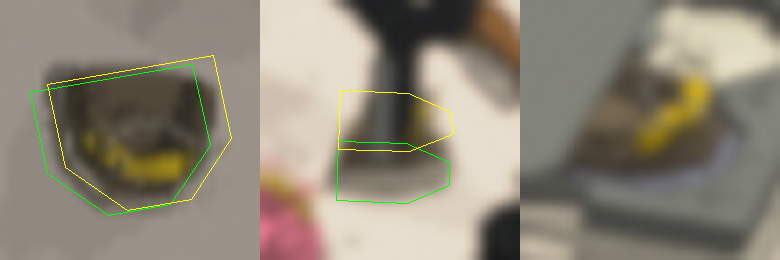

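```bash
python3 -m pendant '[[0.0854,-0.035,0.0038,0,0],[0.0854,-0.035,0.0038,0,0],[0.0854,-0.035,0.0038,0,0],[0.0854,-0.035,0.0038,0,0],[0.0854,-0.035,0.0038,0,0],[0.0854,-0.035,0.0038,0,0],[0.0854,-0.035,0.0038,0,0],[0.0854,-0.035,0.0038,0,0],[0.0854,-0.035,0.0038,0,0],[0.0854,-0.035,0.0038,0,0],[0.0854,-0.035,0.0038,0,0],[0.0854,-0.035,0.0038,0,0]]' | sed -n 2p; python3 -m pendant '[[0.0854,0,0,0,-5],[0.0854,0,0,0,0],[0.0854,0,0,0,0]]'|sed -n 2p; python3 go.py .518 -.472 .187 1
```

```text
eef_pos: [0.5158, -0.4756, 0.371]
eef_pos: [0.516, -0.4738, 0.3715]
pos [ 0.516  -0.4738  0.3715] yang 0.93 t 12.27 F [ 0.6 -0.  -0.5] q7 1.003 w 1.0 gf 0.0
shift [0.0013 0.0025 0.1845] turn -0.07 rows>= 5
```

```bash
python3 -m pendant '[[0.0854,0.0013,0.0025,0.03,0],[0.0854,0,0,0.035,0],[0.0854,0,0,0.035,0],[0.0854,0,0,0.035,0],[0.0854,0,0,0.03,0],[0.0854,0,0,0.014,0],[0.0854,0,0,0.005,0],[0.0854,0,0,0,0],[0.0854,0,0,0,0]]' 60 | sed -n '2p;4p'; python3 -m pendant '[[0.04,0,0,0,0],[0.04,0,0,0,0],[0.04,0,0,0,0],[0.04,0,0,0,0],[0.04,0,0,0,0],[0.04,0,0,0,0],[0.04,0,0,0,0],[0.04,0,0,0,0],[0.04,0,0,0,0]]' 60; python3 go.py .494 -.129 .262 -3.8
```

```text
eef_pos: [0.5195, -0.473, 0.1913]
contact_force: [-0.1, -0.5, 0.5]
t: 13.77
eef_pos: [0.5193, -0.4734, 0.1919]
tool_rot: [0.001, 0.7, 0.714, 0.0]
contact_force: [-0.8, 1.4, 7.1]
gripper_width: 0.601
grasp_force: 61.7
pos [ 0.5193 -0.4734  0.1919] yang 1.07 t 13.77 F [-0.8  1.4  7.1] q7 1.095 w 0.601 gf 61.7
shift [ 0.3447 -0.0186 -0.0706] turn 4.87 rows>= 9
```

```bash
python3 -m pendant '[[0.0854,0,0,0,0],[0.0854,0,0,0,0],[0.0854,0,0,0,0],[0.0854,0,0,0.0045,0],[0.0854,0,0,0,0],[0.04,0,0,0,0],[0.04,0,0,0,0],[0.04,0,0,0,0],[0.04,0,0,0,0],[0.04,0,0,0,0],[0.04,0,0,0,0],[0.04,0,0,0,0]]' 60|sed -n '2p;4,6p'; python3 -m pendant '[[0.04,0,0,0,0],[0.04,0,0,0,0],[0.04,0,0,-0.02,0],[0.04,0,0,-0.03,0],[0.04,0,0,-0.03,0],[0.04,0,0,0,5],[0.04,0,0,0,0],[0.04,0,0,0,0]]' 60; python3 go.py .494 -.129 .27 -3.8
```

```text
eef_pos: [0.5189, -0.4731, 0.1856]
contact_force: [-0.3, 0.3, 4.0]
gripper_width: 0.614
grasp_force: 63.4
t: 15.43
eef_pos: [0.5188, -0.4719, 0.2641]
tool_rot: [-0.001, 0.73, 0.683, 0.0]
contact_force: [0.2, -1.1, -1.0]
gripper_width: 0.613
grasp_force: 62.9
pos [ 0.5188 -0.4719  0.2641] yang -3.77 t 15.43 F [ 0.2 -1.1 -1. ] q7 0.985 w 0.613 gf 62.9
shift [ 0.3406 -0.0473 -0.0053] turn 0.03 rows>= 9
```

```bash
python3 -m pendant '[[0.04,0.034,-0.0047,-0.0005,0],[0.04,0.034,-0.0047,-0.0005,0],[0.04,0.034,-0.0047,-0.0005,0],[0.04,0.034,-0.0047,-0.0005,0],[0.04,0.034,-0.0047,-0.0005,0],[0.04,0.034,-0.0047,-0.0005,0],[0.04,0.034,-0.0047,-0.0005,0],[0.04,0.034,-0.0047,-0.0005,0],[0.04,0.034,-0.0047,-0.0005,0],[0.04,0.034,-0.0047,-0.0005,0],[0.04,0,0,0.01,0],[0.04,0,0,0.005,0]]' 60|sed -n 2p;python3 -m pendant '[[0.04,0,0,0,0],[0.04,0,0,0,0]]'|sed -n 5p;  python3 go.py .4943 -.1298 .236 -3.8;python3 - <<'E'
from fit import *
o=bot.get_obs()["eef_pos"]; a=[]
z0=o[2]-.1855
for c in("top","side"):
    p,d=bot.read_camera(c); cv2.imwrite(f"pics/{c}4.png",p); np.save(f"pics/{c}4.npy",d); U=(pix([[*o[:2],.06]],c)[0]-36).astype(int)
    q=cv2.resize(p[U[1]:U[1]+72,U[0]:U[0]+72],(400,400),interpolation=cv2.INTER_CUBIC)
    for pts,col in(T(o[:2],-.067,CAST,z0),(0,255,0)),(T(o[:2],-.067,CAST,z0+.027),(0,255,255)),(T((.4943,-.1298),-.067,SLOT,.041),(0,0,255)):
        cv2.polylines(q,[((pix(pts,c)-U+.5)*400/72).astype(int)],True,col,1)
    a.append(q)
cv2.imwrite("pics/m8.png",np.hstack(a))
E
```

```text
eef_pos: [0.4947, -0.127, 0.2534]
gripper_width: 0.609
pos [ 0.4946 -0.1315  0.2545] yang -3.97 t 16.6 F [-0.2 -0.3 -1. ] q7 0.533 w 0.609 gf 63.0
shift [ 0.0017 -0.0004  0.0185] turn -0.17 rows>= 1
```

View pics/m8.png

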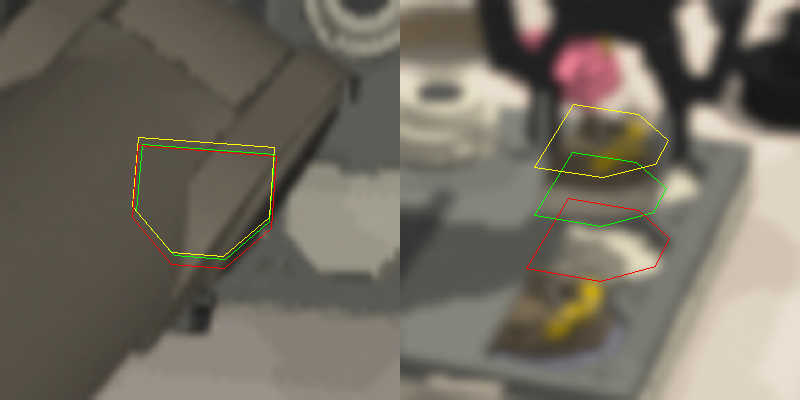

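```bash
python3 -m pendant '[[0.04,0.0012,-0.0004,0.008,0],[0.04,0,0,0.008,0],[0.04,0,0,0.004,0],[0.04,0,0,0,0],[0.04,0,0,0,0]]' 60|sed -n '2p;4p'; python3 -m pendant '[[0.04,0,0,0.003,0],[0.04,0,0,0.003,0],[0.04,0,0,0,0]]'|sed -n '2p;4p'; python3 -m pendant '[[0.04,0,0,0.002,0],[0.04,0,0,0.001,0],[0.04,0,0,0,0]]'|sed -n '2p;4p'; python3 -m pendant '[[0.04,0,0,0.002,0],[0.04,0,0,0,0]]'|sed -n '2p;4p'
```

```text
eef_pos: [0.4946, -0.1293, 0.2347]
contact_force: [0.7, 0.3, -1.2]
eef_pos: [0.4947, -0.129, 0.2288]
contact_force: [-0.6, 0.0, -0.6]
eef_pos: [0.4948, -0.1291, 0.226]
contact_force: [0.6, 0.2, -1.2]
eef_pos: [0.4947, -0.129, 0.224]
contact_force: [0.0, -0.2, -1.1]
```

```bash
python3 -m pendant '[[0.04,0,0,0.003,0],[0.04,0,0,0,0]]' |sed -n '2p;4p'; python3 -m pendant '[[0.04,0,0,0.002,0],[0.04,0,0,0,0]]'|sed -n '2p;4p'; python3 -m pendant '[[0.04,0,0,0.002,0],[0.04,0,0,0,0]]'|sed -n '2p;4p'; python3 -m pendant '[[0.04,0,0,0.002,0],[0.04,0,0,0,0]]'|sed -n '2p;4p'; python3 -m pendant '[[0.04,0,0,0.0015,0],[0.04,0,0,0,0]]'|sed -n '2p;4p'
```

```text
eef_pos: [0.4945, -0.1291, 0.2208]
contact_force: [0.1, -0.8, -1.4]
eef_pos: [0.4942, -0.1291, 0.2189]
contact_force: [-3.5, 0.2, 1.9]
eef_pos: [0.4944, -0.1292, 0.217]
contact_force: [-3.1, 0.2, 3.1]
eef_pos: [0.4946, -0.1293, 0.2154]
contact_force: [-2.6, 0.0, 0.9]
eef_pos: [0.4946, -0.1291, 0.2134]
contact_force: [-2.4, -0.5, 0.9]
```

```bash
python3 -m pendant '[[0.04,0,0,0.001,0],[0.04,0,0,0,0]]' |sed -n '2p;4p'; python3 -m pendant '[[0.04,0,0,0.001,0],[0.04,0,0,0,0]]'|sed -n '2p;4p'
```

```text
eef_pos: [0.4947, -0.1291, 0.2124]
contact_force: [-2.7, -0.2, 0.1]
eef_pos: [0.4948, -0.1291, 0.2115]
contact_force: [-2.1, -0.4, -0.3]
```

```bash
python3 -m pendant '[[0.04,0,0,0.001,0],[0.04,0,0,0,0]]' |sed -n '2p;4p'; python3 -m pendant '[[0.04,0,0,0.001,0],[0.04,0,0,0,0]]'|sed -n '2p;4p'
```

```text
eef_pos: [0.4948, -0.1293, 0.2115]
contact_force: [-6.6, 2.0, 15.9]
eef_pos: [0.4947, -0.1294, 0.2114]
contact_force: [-9.9, 2.4, 28.8]
```

```bash
python3 -m pendant '[[0.04,0,0,-0.001,0],[0.0854,0,0,0,0],[0.0854,0,0,0,0],[0.0854,0,0,0,0],[0.0854,0,0,0,0],[0.0854,0,0,-0.01,0],[0.0854,0,0,-0.03,0],[0.0854,0,0,-0.04,0],[0.0854,0,0,-0.04,0],[0.0854,0,0,-0.04,0],[0.0854,0,0,0,0]]'|sed -n '2p;4p'; python3 - <<'E'
from fit import *
a=[]
for c in("top","side"):
    p,d=bot.read_camera(c); cv2.imwrite(f"pics/{c}5.png",p); np.save(f"pics/{c}5.npy",d)
    for n in("cap_mid","cap_rib_0","neck_top","tight_mark"):
        for r in bot.pinpoint(n,c)[:4]:
            if r["score"]>.3: print(n,c,round(r["score"],2),np.round(r["at"],1),[atz(r["at"],c,z)[:2] for z in((.0267,) if n[0]=="c" else (.071,) if n[0]=="n" else (.041,))])
    for r in bot.trace("cap_mid",c)[:1]:
        np.save(f"pics/cap_{c}.npy",r["mask"]); print(c,r["score"],r["at"])
    U=(pix([[.427,-.366,.03]],c)[0]-20).astype(int); a.append(cv2.resize(p[U[1]:U[1]+40,U[0]:U[0]+40],(260,260),interpolation=cv2.INTER_CUBIC))
    U=(pix([[.60,-.209,.06]],c)[0]-20).astype(int); a.append(cv2.resize(p[U[1]:U[1]+40,U[0]:U[0]+40],(260,260),interpolation=cv2.INTER_CUBIC))
p=cv2.imread("pics/side5.png");U=(pix([[.494,-.129,.05]],"side")[0]-20).astype(int); a.append(cv2.resize(p[U[1]:U[1]+40,U[0]:U[0]+40],(260,260),interpolation=cv2.INTER_CUBIC)); a.append(a[-1]*0)
cv2.imwrite("pics/m9.png",np.vstack([np.hstack(a[0::2]),np.hstack(a[1::2])]))
E
```

```text
eef_pos: [0.4968, -0.131, 0.3778]
contact_force: [1.3, -0.8, -0.3]
cap_mid top 0.94 [342.3 237.3] [array([ 0.4236, -0.3786])]
cap_rib_0 top 0.87 [330.7 237.1] [array([ 0.4238, -0.3462])]
cap_rib_0 top 0.59 [344.9 219.6] [array([ 0.4734, -0.3868])]
neck_top top 0.9 [284.2 172.3] [array([ 0.6001, -0.2134])]
tight_mark top 0.7 [282.5 183.2] [array([ 0.5743, -0.2099])]
top 0.67 [341.6, 236.9]
cap_mid side 0.8 [300.5 174.5] [array([ 0.4229, -0.3732])]
cap_rib_0 side 0.71 [306.2 170.1] [array([ 0.4088, -0.4094])]
cap_rib_0 side 0.67 [301.2 181.8] [array([ 0.4143, -0.3242])]
cap_rib_0 side 0.58 [288.9 174.9] [array([ 0.4586, -0.3612])]
neck_top side 0.58 [235.9 179.7] [array([ 0.5928, -0.2064])]
tight_mark side 0.84 [243.6 189. ] [array([ 0.5705, -0.2103])]
side 0.85 [301.1, 179.3]
```

View pics/m9.png

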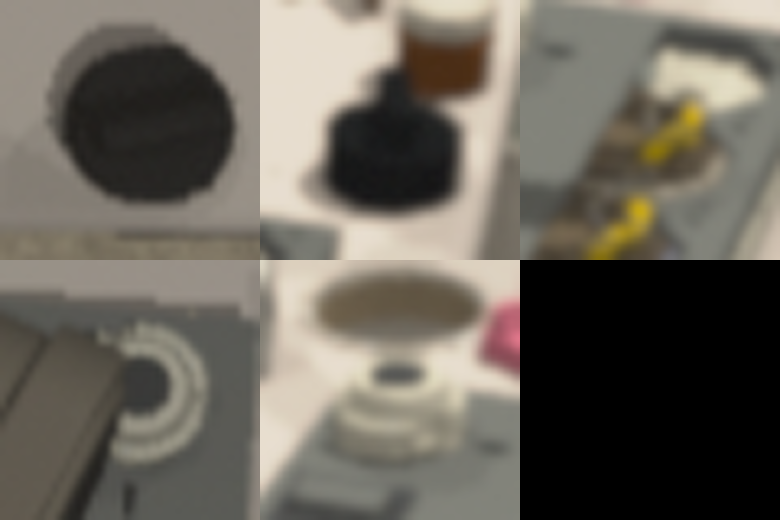

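```bash
cat > capfit.py <<'E'
from fit import *
def circ(x,y,r,z,n=48): t=np.linspace(0,2*np.pi,n,endpoint=False); return np.c_[x+r*np.cos(t),y+r*np.sin(t),np.full(n,z)]
def capmask(p,c,box,z0=0):
    x,y,a=p; h=lambda P:cv2.convexHull(pix(P,c).astype(np.float32))[:,0]
    bar=np.array([[28,8],[28,-8],[-28,-8],[-28,8]])/1e3
    ps=[h(np.vstack([circ(x,y,.035,z0),circ(x,y,.035,z0+.031)])),h(np.vstack([T(p[:2],a,bar,z0+.031),T(p[:2],a,bar,z0+.053)]))]
    ps+=[h(np.vstack([circ(x+.0355*np.cos(a+k*2*np.pi/3),y+.0355*np.sin(a+k*2*np.pi/3),.0025,z0+z,12) for z in(.004,.03)])) for k in range(3)]
    return down(fill(ps,box))
def capobs(I,P,w=24,lo=None):
    obs=[]
    for c in I:
        u,v=pix([P],c)[0].astype(int); b=(u-w,v-w,u+w,v+w); g=I[c][b[1]:b[3],b[0]:b[2]].astype(float).mean(2)
        # local bg vs cap black
        bg=np.percentile(g,85); fg=np.percentile(g,5); m=np.clip((0.55*bg-g)/(0.55*bg-1.3*fg)+.0,0,1); m=(g<.42*bg+.0).astype(np.float32)
        n,L=cv2.connectedComponents(m.astype(np.uint8)); l=L[w-3:w+3,w-3:w+3]; l=np.bincount(l[l>0]).argmax(); obs.append((c,b,(L==l).astype(np.float32))); print(c,bg,fg,(L==l).sum())
    return obs
E
python3 - <<'E'
from capfit import *
I={c:cv2.imread(f"pics/{c}5.png") for c in("top","side")}
obs=capobs(I,(.425,-.370,.03))
for o in(obs,obs[:1],obs[1:]):
    for a in(1.6,1.85): print([x[0] for x in o],*run(capmask,o,[.425,-.37,a]))
# bar orientation: high-pass inside cap in rectified top view at z=.053
for f in("top0","top5"):
    J=cv2.imread(f"pics/{f}.png"); 
    m=rect(J,"top",.385,.465,-.415,-.33,.045,2000,10).astype(np.float32).mean(2)
    H,W=m.shape; j,i=np.meshgrid(np.arange(W),np.arange(H)); X=.465-(i+.5)/2000; Y=-.33-(j+.5)/2000
    cx,cy=.425,-.370
    for ang in range(75,130,5):
        t=np.radians(ang); s=-(X-cx)*np.sin(t)+(Y-cy)*np.cos(t); l=(X-cx)*np.cos(t)+(Y-cy)*np.sin(t)
        prof=[m[(abs(s-k)<.0015)&(abs(l)<.02)].mean() for k in np.arange(-.018,.0181,.003)]
        print(f,ang,np.round(np.std(prof),2),np.round(prof,0).astype(int))
# neck: ring fits in first images
g=cv2.imread("pics/top0.png"); r=rect(g,"top",.55,.66,-.265,-.155,.071,4000,10).mean(2)
for name,th in("white",r>np.percentile(r,85)),:
    n,L,st,ce=cv2.connectedComponentsWithStats(th.astype(np.uint8)); k=st[1:,4].argmax()+1
    cs,_=cv2.findContours((L==k).astype(np.uint8),cv2.RETR_CCOMP,cv2.CHAIN_APPROX_NONE)
    for q in sorted(cs,key=len)[-4:]:
        e=cv2.fitEllipse(q); print(name,len(q),"x",.66-e[0][1]/4000,"y",-.155-e[0][0]/4000,"axes",np.array(e[1])/4000)
E
```

```text
top 144.33333333333334 34.0 491
side 219.33333333333334 26.333333333333332 434
['top', 'side'] [ 0.4316 -0.3729  1.1252] 91.38996887207031
['top', 'side'] [ 0.4315 -0.3727  1.2499] 91.4035415649414
['top'] [ 0.4319 -0.3719  1.7253] 22.39311981201172
['top'] [ 0.4319 -0.3718  1.8009] 22.22357940673828
['side'] [ 0.4304 -0.3773  1.113 ] 63.44943618774414
['side'] [ 0.4305 -0.3774  1.0809] 63.544376373291016
top0 75 1.32 [30 30 31 32 32 33 33 33 33 33 33 34 34]
top0 80 1.51 [29 30 30 32 33 33 33 33 33 33 33 34 35]
top0 85 1.69 [29 29 30 32 33 34 34 33 32 33 33 34 34]
top0 90 1.87 [29 29 30 32 34 34 34 32 32 33 33 34 34]
top0 95 2.06 [29 28 29 32 34 35 34 32 32 33 33 34 34]
top0 100 2.15 [29 28 29 32 34 35 34 32 32 33 33 34 34]
top0 105 2.14 [29 28 29 32 34 35 34 31 32 33 33 34 34]
top0 110 2.02 [29 28 29 32 34 35 34 32 32 33 33 34 34]
top0 115 1.85 [29 29 30 32 34 34 34 32 32 33 33 33 34]
top0 120 1.68 [29 29 30 32 33 34 33 33 32 33 33 33 34]
top0 125 1.55 [29 29 30 32 33 33 33 33 33 33 33 33 34]
top5 75 1.3 [33 33 34 35 35 36 36 36 36 36 36 37 38]
top5 80 1.51 [33 33 33 35 36 36 37 36 36 36 36 37 38]
top5 85 1.71 [32 32 33 35 36 37 37 36 35 36 37 37 37]
top5 90 1.93 [32 32 33 35 36 38 37 36 35 36 37 37 37]
top5 95 2.17 [32 31 32 34 37 38 37 35 35 36 37 37 37]
top5 100 2.31 [32 31 32 34 37 38 37 35 35 36 37 37 37]
top5 105 2.33 [32 31 32 35 37 38 37 35 35 36 37 37 37]
top5 110 2.23 [32 31 32 34 37 38 37 35 35 36 37 37 37]
top5 115 2.06 [32 31 32 34 37 38 37 35 35 36 36 37 37]
top5 120 1.87 [32 32 33 34 36 37 37 36 35 36 36 37 38]
top5 125 1.68 [32 32 33 35 36 37 36 36 36 36 36 37 38]
white 37 x 0.6519193801879883 y -0.15964167594909667 axes [0.0029 0.0034]
white 39 x 0.654896179676056 y -0.24321987915039062 axes [0.0033 0.0034]
white 62 x 0.6481259965896606 y -0.1886981086730957 axes [0.0028 0.008 ]
white 970 x 0.6514243402481079 y -0.21703631591796874 axes [0.019  0.1391]
```

```bash
python3 - <<'E'
from h import *
for f,z in("top0",.071),("top5",.071),("side0",.071),("side5",.071):
    c=f[:-1]; x1,y1=(.635,-.165); r=rect(cv2.imread(f"pics/{f}.png"),c,.565,x1,-.245,y1,z,4000,10).mean(2)
    ctr=r[100:200,120:220]; th=(r.min()+np.percentile(r,90))/2
    m=(r<(70 if c=="top" else 110)).astype(np.uint8)
    n,L,st,ce=cv2.connectedComponentsWithStats(m)
    for k in range(1,n):
        if 800<st[k,4]<20000: print(f,"dark",st[k,4],"dia",np.sqrt(st[k,4]*4/np.pi)/4,"x",round(x1-ce[k][1]/4000,4),"y",round(y1-ce[k][0]/4000,4),st[k,:4]/4)
    w=(r>(110 if c=="top" else 180)).astype(np.uint8); w=cv2.morphologyEx(w,cv2.MORPH_CLOSE,np.ones((9,9)))
    n,L,st,ce=cv2.connectedComponentsWithStats(w)
    for k in range(1,n):
        if st[k,4]>3000:
            q=max(cv2.findContours((L==k).astype(np.uint8),cv2.RETR_EXTERNAL,cv2.CHAIN_APPROX_NONE)[0],key=len); e=cv2.fitEllipse(q)
            print(f,"white",st[k,:4]/4,"x",round(x1-e[0][1]/4000,4),"y",round(y1-e[0][0]/4000,4),np.array(e[1])/4)
# mark line on deck
r=rect(cv2.imread("pics/top0.png"),"top",.54,.58,-.225,-.19,.041,4000,10).mean(2); m=(r<55); v,u=np.nonzero(m); print(m.sum(),"mark x",.58-v.max()/4000,.58-v.min()/4000,"y top/bottom",-.19-u[v<np.median(v)].mean()/4000,-.19-u[v>=np.median(v)].mean()/4000, r.min())
E
python3 go.py .432 -.372 .37 13
```

```text
top0 dark 6812 dia 23.282648822051918 x 0.6015 y -0.21 [33.5  22.25 23.25 23.  ]
top0 white [24.5   7.   49.   58.75] x 0.5992 y -0.2144 [47.9743 54.9822]
top0 white [16.   11.5  14.75 48.  ] x 0.5976 y -0.2006 [35.916  49.1148]
top5 dark 1095 dia 9.334737882919514 x 0.6187 y -0.1678 [ 0.   10.25  8.   15.25]
top5 dark 884 dia 8.387281135541944 x 0.6221 y -0.1858 [12.75 10.   13.    7.25]
top5 dark 9718 dia 27.80888110808343 x 0.5939 y -0.2049 [20.5  22.5  35.75 47.5 ]
top5 white [34.    6.25 40.25 60.25] x 0.5977 y -0.2174 [41.0135 58.3891]
side0 dark 3603 dia 16.932738407595195 x 0.6002 y -0.2083 [35.25 26.5  16.25 17.5 ]
side0 white [ 0.    0.   65.   24.25] x 0.6255 y -0.2009 [23.8011 68.4427]
side0 white [23.   41.75 56.75 28.25] x 0.5781 y -0.2188 [25.2761 55.9498]
side5 dark 3094 dia 15.69116620787512 x 0.6002 y -0.2082 [36.   26.75 14.75 16.75]
side5 white [ 0.    0.   67.25 25.5 ] x 0.6251 y -0.2011 [25.0177 70.5977]
side5 white [20.5  38.5  59.25 31.5 ] x 0.5795 y -0.2138 [31.5234 63.7513]
510 mark x 0.55175 0.5622499999999999 y top/bottom -0.2066434426229508 -0.20624906015037595 45.666666666666664
pos [ 0.4947 -0.1292  0.3702] yang -3.93 t 20.8 F [0.5 0.4 0.4] q7 0.373 w 0.998 gf 0.0
shift [-0.2465 -0.0459  0.0004] turn -16.93 rows>= 7
```

```bash
python3 -m pendant '[[0.05,-0.0352,-0.0066,0,0],[0.05,-0.0352,-0.0066,0,0],[0.05,-0.0352,-0.0066,0,0],[0.05,-0.0352,-0.0066,0,0],[0.05,-0.0352,-0.0066,0,0],[0.05,-0.0352,-0.0066,0,0],[0.05,-0.0352,-0.0066,0,0],[0.05,0,0,0,-5.7],[0.05,0,0,0,-5.7],[0.05,0,0,0,-5.6],[0.05,0,0,0,0],[0.05,0,0,0,0]]' 60|sed -n 2p; python3 go.py .432 -.372 .209 13; python3 - <<'E'
from capfit import *
for c in("top","side"):
    p,d=bot.read_camera(c); cv2.imwrite(f"pics/{c}6.png",p); r=bot.pinpoint("cap_mid",c)[:1]; print(c,r,pix([[.432,-.372,.0267]],c))
o=capobs({"side":cv2.imread("pics/side6.png")},(.432,-.372,.02),14); print(*run(capmask,o,[.43,-.372,1.8]))
E
```

```text
eef_pos: [0.4318, -0.3719, 0.3705]
pos [ 0.4318 -0.3719  0.3705] yang 12.91 t 21.8 F [ 0.1 -0.3  0.4] q7 1.151 w 0.586 gf 0.0
shift [-0.0002  0.0001  0.1615] turn -0.09 rows>= 4
top [{'at': [341.9, 237.4], 'score': 0.6}] [[339.8732 234.276 ]]
side [{'at': [213.0, 176.7], 'score': 0.73}] [[297.6141 174.3483]]
side 211.33333333333334 23.666666666666668 395
[ 0.4302 -0.3782  1.1211] 142.59805297851562
```

```bash
python3 -m pendant '[[0.05,0.0017,0,0.03,0],[0.05,0,0,0.03,0],[0.05,0,0,0.03,0],[0.05,0,0,0.03,0],[0.05,0,0,0.02,0],[0.05,0,0,0.014,0],[0.05,0,0,0.008,0],[0.05,0,0,0,0],[0.05,0,0,0,0]]'|sed -n '2p;4p'; python3 -m pendant '[[0.005,0,0,0,0],[0.005,0,0,0,0],[0.005,0,0,0,0],[0.005,0,0,0,0],[0.005,0,0,0,0],[0.005,0,0,0,0],[0.005,0,0,0,0],[0.005,0,0,0,0]]' 80; python3 go.py .432 -.374 .3 13
```

```text
eef_pos: [0.4318, -0.3705, 0.2092]
contact_force: [-0.1, 0.5, -0.6]
t: 23.42
eef_pos: [0.4317, -0.3706, 0.21]
tool_rot: [0.001, 0.622, 0.783, 0.0]
contact_force: [-2.0, 1.1, 6.9]
gripper_width: 0.165
grasp_force: 78.7
pos [ 0.4317 -0.3706  0.21  ] yang 13.07 t 23.42 F [-2.   1.1  6.9] q7 1.313 w 0.165 gf 78.7
shift [-0.0035 -0.0004 -0.0899] turn 0.07 rows>= 3
```

```bash
python3 -m pendant '[[0.005,0,0,-0.02,0],[0.005,0,0,-0.03,0],[0.005,0,0,-0.03,0],[0.005,0,0,-0.02,0],[0.005,0,0,0,0],[0.005,0,0,0,0]]'|sed -n '2p;4,6p'; python3 go.py .6005 -.2092 .31 13
```

```text
eef_pos: [0.4318, -0.3701, 0.3097]
contact_force: [-0.7, 0.3, -1.6]
gripper_width: 0.164
grasp_force: 78.8
pos [ 0.4318 -0.3701  0.3097] yang 13.11 t 23.92 F [-0.7  0.3 -1.6] q7 1.215 w 0.164 gf 78.8
shift [0.1185 0.2008 0.    ] turn 0.11 rows>= 6
```

```bash
python3 -m pendant '[[0.005,0.0148,0.0251,0,0],[0.005,0.0148,0.0251,0,0],[0.005,0.0148,0.0251,0,0],[0.005,0.0148,0.0251,0,0],[0.005,0.0148,0.0251,0,0],[0.005,0.0148,0.0251,0,0],[0.005,0.0148,0.0251,0,0],[0.005,0.0148,0.0251,0,0],[0.005,0,0,0,0],[0.005,0,0,0,0]]'|sed -n '2p;4,6p'; python3 go.py .6005 -.2092 .31 13; python3 - <<'E'
from capfit import *
o=bot.get_obs()["eef_pos"];z0=o[2]-.2095;a=[]
for c in("top","side"):
    p,d=bot.read_camera(c); cv2.imwrite(f"pics/{c}7.png",p); np.save(f"pics/{c}7.npy",d)
    r=[(round(x["score"],2),x["at"]) for x in bot.pinpoint("cap_mid",c)[:2]]; print(c,r,pix([[*o[:2],z0+.0267]],c))
    for x in bot.pinpoint("cap_rib_0",c)[:3]: print(" rib",x)
    U=(pix([[*o[:2],z0]],c)[0]-30).astype(int); q=cv2.resize(p[U[1]:U[1]+60,U[0]:U[0]+60],(400,400),interpolation=cv2.INTER_CUBIC)
    for z,col in(z0,(0,255,0)),(z0+.031,(0,255,255)): cv2.polylines(q,[((pix(circ(*o[:2],.035,z),c)-U+.5)*400/60).astype(int)],True,col,1)
    cv2.polylines(q,[((pix(circ(.6005,-.2092,.012,.071),c)-U+.5)*400/60).astype(int)],True,(0,0,255),1); a.append(q)
cv2.imwrite("pics/m10.png",np.hstack(a))
E
```

```text
eef_pos: [0.6012, -0.2067, 0.3064]
contact_force: [-0.3, -1.3, -2.0]
gripper_width: 0.164
grasp_force: 78.7
pos [ 0.6012 -0.2067  0.3064] yang 13.35 t 24.75 F [-0.3 -1.3 -2. ] q7 0.853 w 0.164 gf 78.7
shift [-0.0023 -0.0013 -0.0036] turn 0.35 rows>= 1
top [(0.48, [285.3, 170.7])] [[282.5148 168.1061]]
 rib {'at': [281.3, 219.2], 'score': 0.42}
 rib {'at': [288.7, 175.7], 'score': 0.35}
side [(0.57, [237.1, 162.6])] [[232.9569 163.0302]]
 rib {'at': [235.0, 168.8], 'score': 0.94}
 rib {'at': [246.9, 157.9], 'score': 0.8}
 rib {'at': [223.1, 160.7], 'score': 0.6}
```

View pics/m10.png

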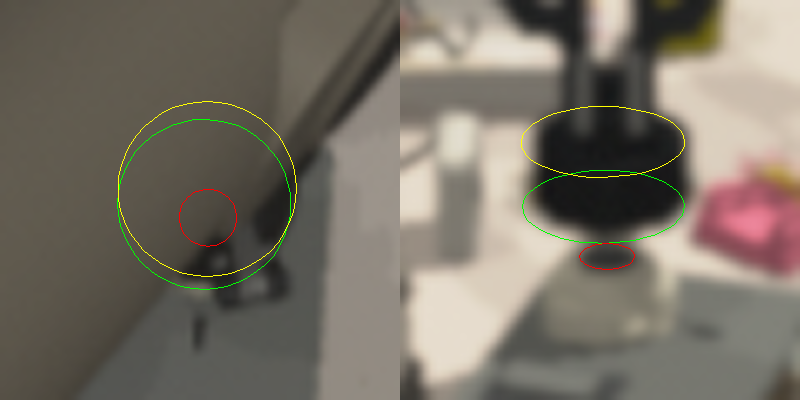

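```bash
python3 -m pendant '[[0.005,-0.0015,-0.0012,0.012,0],[0.005,0,0,0.01,0],[0.005,0,0,0,0],[0.005,0,0,0,0]]'|sed -n '2p;4p'; python3 -m pendant '[[0.005,0,0,0.003,0],[0.005,0,0,0,0]]'|sed -n '2p;4p'; python3 -m pendant '[[0.005,0,0,0.003,0],[0.005,0,0,0,0]]'|sed -n '2p;4p'; python3 -m pendant '[[0.005,0,0,0.003,0],[0.005,0,0,0,0]]'|sed -n '2p;4p'; python3 go.py .6005 -.2085 .28 13
```

```text
eef_pos: [0.5989, -0.211, 0.2853]
contact_force: [-0.8, -0.3, -2.2]
eef_pos: [0.5995, -0.211, 0.2834]
contact_force: [-0.3, -0.2, -1.6]
eef_pos: [0.5995, -0.2109, 0.2804]
contact_force: [-0.4, 0.4, -2.0]
eef_pos: [0.5994, -0.2109, 0.2773]
contact_force: [-0.0, 0.5, -2.0]
pos [ 0.5994 -0.2109  0.2773] yang 13.1 t 25.88 F [-0.   0.5 -2. ] q7 0.878 w 0.163 gf 78.7
shift [ 0.0021  0.0016 -0.0027] turn 0.1 rows>= 1
```

```bash
python3 -m pendant '[[0.005,0.001,0.0008,0.003,0],[0.005,0,0,0,0]]'|sed -n '2p;4p'; python3 -m pendant '[[0.005,0,0,0.003,0],[0.005,0,0,0,0]]'|sed -n '2p;4p'; python3 -m pendant '[[0.005,0,0,0.002,0],[0.005,0,0,0,0]]'|sed -n '2p;4p'; python3 -m pendant '[[0.005,0,0,0.002,0],[0.005,0,0,0,0]]'|sed -n '2p;4p'
```

```text
eef_pos: [0.6001, -0.2095, 0.2742]
contact_force: [-0.7, -0.2, -2.4]
eef_pos: [0.5999, -0.2097, 0.2712]
contact_force: [0.2, 0.5, -1.2]
eef_pos: [0.5999, -0.2099, 0.2693]
contact_force: [-0.1, -0.5, -2.1]
eef_pos: [0.5999, -0.2099, 0.2674]
contact_force: [-0.2, 0.5, -1.7]
```

```bash
python3 -m pendant '[[0.005,0,0,0.002,0],[0.005,0,0,0,0]]'|sed -n '2p;4p'; python3 -m pendant '[[0.005,0,0,0.001,0],[0.005,0,0,0,0]]'|sed -n '2p;4p'
```

```text
eef_pos: [0.6001, -0.2101, 0.2659]
contact_force: [-1.0, 0.5, 0.8]
eef_pos: [0.6002, -0.2102, 0.2656]
contact_force: [-1.7, 0.9, 7.4]
```

```bash
python3 -m pendant '[[0.005,0,0,0,-3],[0.005,0,0,0,-3],[0.005,0,0,0,-3],[0.005,0,0,0,-3],[0.005,0,0,0,0]]'|sed -n '2,4p'; python3 -m pendant '[[0.005,0,0,0,-3],[0.005,0,0,0,-3],[0.005,0,0,0,0]]'|sed -n '2,4p';python3 -m pendant '[[0.005,0,0,0,-3],[0.005,0,0,0,-3],[0.005,0,0,0,0]]'|sed -n '2,4p'; python3 go.py .6 -.21 .2656 13; python3 -c "
from h import *
print(bot.get_obs()['torque'])"
```

```text
eef_pos: [0.6006, -0.2099, 0.2657]
tool_rot: [0.001, 0.536, 0.844, 0.001]
contact_force: [0.0, 0.4, 5.1]
eef_pos: [0.6006, -0.2095, 0.2654]
tool_rot: [0.0, 0.491, 0.871, 0.001]
contact_force: [-1.0, 2.3, 6.1]
eef_pos: [0.5998, -0.2099, 0.2644]
tool_rot: [-0.0, 0.446, 0.895, -0.0]
contact_force: [0.6, 1.2, -1.1]
pos [ 0.5998 -0.2099  0.2644] yang 37.07 t 27.8 F [ 0.6  1.2 -1.1] q7 1.226 w 0.163 gf 78.9
shift [-0.0002  0.0001 -0.0012] turn 24.07 rows>= 1
[ 0.1323 -0.1304  0.0327]
```

```bash
python3 -m pendant '[[0.005,0,0,0.001,-3],[0.005,0,0,0.001,-2],[0.005,0,0,0,0]]'|sed -n '2p;4p'; python3 -m pendant '[[0.005,0,0,0.002,0],[0.005,0,0,0,0]]'|sed -n '2p;4p';python3 -m pendant '[[0.005,0,0,0.002,0],[0.005,0,0,0,0]]'|sed -n '2p;4p'; python3 -m pendant '[[0.005,0,0,0.002,0],[0.005,0,0,0,0]]'|sed -n '2p;4p'; python3 go.py .6 -.21 .2656 13
```

```text
eef_pos: [0.5996, -0.2101, 0.262]
contact_force: [-0.4, 0.7, -1.5]
eef_pos: [0.5998, -0.2099, 0.2601]
contact_force: [-0.5, 0.9, -1.8]
eef_pos: [0.5999, -0.2098, 0.2582]
contact_force: [0.3, -0.1, -0.9]
eef_pos: [0.6002, -0.21, 0.2569]
contact_force: [-0.5, 1.3, 1.3]
pos [ 0.6002 -0.21    0.2569] yang 42.07 t 28.55 F [-0.5  1.3  1.3] q7 1.303 w 0.164 gf 79.4
shift [ 0.0001 -0.0001 -0.0087] turn 29.07 rows>= 1
```

```bash
python3 -m pendant '[[0.005,0,0,0,3],[0.005,0,0,0.0002,5],[0.005,0,0,0.0003,5],[0.005,0,0,0.0003,5],[0.005,0,0,0,0]]' 100|sed -n '2,4p'; python3 -m pendant '[[0.005,0,0,0.0003,5],[0.005,0,0,0.0003,5],[0.005,0,0,0.0002,5],[0.005,0,0,0,0]]'|sed -n '2,4p'; python3 -m pendant '[[0.005,0,0,0.0003,5],[0.005,0,0,0.0002,5],[0.005,0,0,0.0003,5],[0.005,0,0,0,0]]'|sed -n '2,4p'; python3 go.py .6 -.21 .2656 13; python3 -c "
from h import *
print(bot.get_obs()['torque'])"
```

```text
eef_pos: [0.6001, -0.2101, 0.2564]
tool_rot: [0.0, 0.546, 0.838, -0.0]
contact_force: [-1.3, 1.2, 3.8]
eef_pos: [0.6002, -0.21, 0.2553]
tool_rot: [0.0, 0.649, 0.761, -0.0]
contact_force: [-1.3, 0.7, 2.8]
eef_pos: [0.6003, -0.2098, 0.2542]
tool_rot: [0.0, 0.742, 0.67, -0.0]
contact_force: [0.6, 0.0, 1.2]
pos [ 0.6003 -0.2098  0.2542] yang -5.84 t 29.63 F [0.6 0.  1.2] q7 0.626 w 0.161 gf 101.5
shift [-0.0003 -0.0002 -0.0114] turn -18.84 rows>= 1
[ 0.1029 -0.0329 -0.0506]
```

```bash
for k in 1; do python3 -m pendant '[[0.005,0,0,0.0002,5],[0.005,0,0,0.0002,5],[0.005,0,0,0.0002,5],[0.005,0,0,0,0]]'|sed -n '2,4p'; python3 go.py .6 -.21 .2656 13|head -1; python3 -c "
from h import *
print(bot.get_obs()['torque'])"; done;  python3 -m pendant '[[0.005,0,0,0.0002,5],[0.005,0,0,0.0002,3],[0.005,0,0,0,0]]'|sed -n '2,4p';python3 go.py .6 -.21 .2656 13|head -1; python3 -c "
from h import *
print(bot.get_obs()['torque'])"
```

```text
eef_pos: [0.6003, -0.2097, 0.2536]
tool_rot: [0.0, 0.823, 0.568, -0.0]
contact_force: [-0.5, 0.9, -0.4]
pos [ 0.6003 -0.2097  0.2536] yang -20.75 t 29.97 F [-0.5  0.9 -0.4] q7 0.416 w 0.156 gf 101.6
[ 0.0484 -0.0323 -0.0666]
eef_pos: [0.6004, -0.2099, 0.2536]
tool_rot: [0.0, 0.86, 0.51, 0.0]
contact_force: [0.3, 1.0, 2.6]
pos [ 0.6004 -0.2099  0.2536] yang -28.65 t 30.22 F [0.3 1.  2.6] q7 0.304 w 0.154 gf 101.7
[ 0.0808 -0.1285 -0.0294]
```

```bash
for k in 1; do python3 -m pendant '[[0.005,0,0,0.0001,3],[0.005,0,0,0.0001,2],[0.005,0,0,0,0]]'|sed -n '2p;4p'; python3 go.py .6 -.21 .2656 13|head -1; python3 -c "
from h import *
print(bot.get_obs()['torque'])"; done;  python3 -m pendant '[[0.005,0,0,0.0001,2],[0.005,0,0,0,2],[0.005,0,0,0,0]]'|sed -n '2p;4p';python3 go.py .6 -.21 .2656 13|head -1; python3 -c "
from h import *
print(bot.get_obs()['torque'])"
```

```text
eef_pos: [0.6005, -0.2101, 0.2535]
contact_force: [0.5, -0.3, 3.4]
pos [ 0.6005 -0.2101  0.2535] yang -33.64 t 30.47 F [ 0.5 -0.3  3.4] q7 0.233 w 0.155 gf 101.8
[ 0.0149 -0.1813 -0.0553]
eef_pos: [0.6005, -0.21, 0.2535]
contact_force: [0.7, 0.7, 4.7]
pos [ 0.6005 -0.21    0.2535] yang -37.65 t 30.72 F [0.7 0.7 4.7] q7 0.176 w 0.159 gf 102.0
[ 0.0618 -0.1204 -0.0066]
```

```bash
python3 -m pendant '[[0.005,0,0,0.0002,3],[0.005,0,0,0.0002,0],[0.005,0,0,0,0]]'|sed -n '2p;4p'; python3 go.py .6 -.21 .2656 13|head -1; python3 -c "
from h import *
o=bot.get_obs();print(o['torque'],o['joint_torque'][6])";  python3 -m pendant '[[0.005,0,0,0.0002,3],[0.005,0,0,0.0002,0],[0.005,0,0,0,0]]'|sed -n '2p;4p';python3 go.py .6 -.21 .2656 13|head -1; python3 -c "
from h import *
o=bot.get_obs();print(o['torque'],o['joint_torque'][6])"
```

```text
eef_pos: [0.6005, -0.2099, 0.2535]
contact_force: [-0.6, 2.2, 8.2]
pos [ 0.6005 -0.2099  0.2535] yang -40.58 t 30.97 F [-0.6  2.2  8.2] q7 0.135 w 0.157 gf 102.4
[ 0.2934  0.1025 -0.0275] -0.06019266089424491
eef_pos: [0.6006, -0.2099, 0.2535]
contact_force: [-1.1, 1.7, 10.8]
pos [ 0.6006 -0.2099  0.2535] yang -43.53 t 31.22 F [-1.1  1.7 10.8] q7 0.092 w 0.158 gf 102.9
[0.4276 0.3471 0.2745] -0.2639205940067768
```

```bash
python3 -m pendant '[[0.005,0,0,0,2],[0.005,0,0,0,0]]'|sed -n '2p;4p'; python3 -c "
from h import *
o=bot.get_obs();print(o['torque'],o['joint_torque'][6])";  python3 -m pendant '[[0.005,0,0,0,2],[0.005,0,0,0,0]]'|sed -n '2p;4p';python3 go.py .6 -.21 .2656 13|head -1; python3 -c "
from h import *
o=bot.get_obs();print(o['torque'],o['joint_torque'][6])
for c in('top','side'):
  p,d=bot.read_camera(c);cv2.imwrite(f'pics/{c}8.png',p)
  print(c,[(round(x['score'],2),x['at']) for x in bot.pinpoint('cap_rib_0',c)[:4]+bot.pinpoint('tight_mark',c)[:1]], [pix([[.6003+.036*np.cos(t),-.2099+.036*np.sin(t),.071]],c)[0] for t in np.radians([56,176,296])])"
```

```text
eef_pos: [0.6007, -0.2098, 0.2535]
contact_force: [-1.8, 2.7, 11.8]
[0.4462 0.3255 0.575 ] -0.9450963512063026
eef_pos: [0.6008, -0.2097, 0.2535]
contact_force: [-0.4, 2.5, 11.7]
pos [ 0.6008 -0.2097  0.2535] yang -47.48 t 31.55 F [-0.4  2.5 11.7] q7 0.035 w 0.158 gf 103.2
[0.436  0.3019 0.8127] -1.16001695394516
top [(0.73, [297.5, 167.8]), (0.65, [280.7, 183.7]), (0.88, [283.2, 186.1])] [array([272.2118, 165.0381]), array([282.0096, 185.0225]), array([294.6524, 166.6775])]
side [(0.96, [249.2, 180.6]), (0.95, [222.4, 184.2]), (0.67, [236.7, 174.1]), (0.73, [255.4, 227.1])] [array([224.228 , 182.7444]), array([245.4454, 180.69  ]), array([231.4532, 173.3691])]
```

```bash
python3 -c "
from h import *
S=np.array([[249.2,180.6],[222.4,184.2],[236.7,174.1]]);Tp=np.array([[280.7,183.7],[297.5,167.8]])
for a in range(30,90,5):
  f=lambda c,ts:np.array([pix([[.6003+.036*np.cos(t),-.2099+.036*np.sin(t),.071]],c)[0] for t in np.radians(ts)])
  s=S-f('side',[a+120,a,a+240]); t=Tp-f('top',[a+120,a+240])
  print(a,np.sqrt(((s-s.mean(0))**2).sum()),s.mean(0),np.sqrt(((t-t.mean(0))**2).sum()),t.mean(0))
"
```

```text
30 6.805267147627582 [2.3887 0.6988] 3.9819251066038377 [ 2.9105 -2.0379]
35 5.712947473298675 [2.3891 0.6989] 2.603912184564185 [ 2.4327 -1.7427]
40 4.883860168410963 [2.3896 0.699 ] 1.2639416410174842 [ 1.9828 -1.4078]
45 4.472591297217509 [2.3901 0.699 ] 0.6031273760731717 [ 1.5643 -1.0357]
50 4.595584239910754 [2.3906 0.6989] 1.7619979733439413 [ 1.1802 -0.6291]
55 5.215378739570546 [2.391  0.6988] 3.132774675454232 [ 0.8336 -0.1911]
60 6.18257606492181 [2.3914 0.6987] 4.522702854793923 [0.527  0.2751]
65 7.358228482678584 [2.3917 0.6985] 5.912395275333795 [0.2628 0.7659]
70 8.653417901455974 [2.3918 0.6983] 7.295013437136796 [0.0431 1.2777]
75 10.016536971642616 [2.3919 0.698 ] 8.66626233278381 [-0.1306  1.8066]
80 11.417078278972134 [2.3918 0.6978] 10.022644067545842 [-0.2567  2.3488]
85 12.835815202311444 [2.3916 0.6976] 11.36098889365619 [-0.3344  2.8999]
```

```bash
python3 -m pendant '[[0.005,0,0,-0.0008,0],[0.05,0,0,0,0],[0.05,0,0,0,0],[0.05,0,0,0,0],[0.05,0,0,0,0],[0.05,0,0,-0.02,0],[0.05,0,0,-0.04,0],[0.05,0,0,-0.04,0],[0.05,0,0,0,0]]'|sed -n '2p;4p'; python3 go.py .47 .05 .354 -3.8
```

```text
eef_pos: [0.6012, -0.2123, 0.3602]
contact_force: [0.2, -1.8, 0.9]
pos [ 0.6012 -0.2123  0.3602] yang -47.95 t 32.6 F [ 0.2 -1.8  0.9] q7 -0.051 w 0.584 gf 0.0
shift [ 0.0782 -0.2827  0.004 ] turn -44.15 rows>= 8
```

```bash
python3 -m pendant '[[0,0.0098,-0.0353,0,0],[0,0.0098,-0.0353,0,0],[0,0.0098,-0.0353,0,0],[0,0.0098,-0.0353,0,0],[0,0.0098,-0.0353,0,0],[0,0.0098,-0.0353,0,0],[0,0.0098,-0.0353,0,0],[0,0.0098,-0.0353,0,0],[0,0,0,0,0],[0,0,0,0,0]]'|sed -n '2p;4p'; python3 - <<'E'
from capfit import *
for c in("top","side"):
  p,d=bot.read_camera(c);cv2.imwrite(f'pics/{c}9.png',p); np.save(f'pics/{c}9.npy',d)
  print(c,[(round(x['score'],2),x['at']) for x in bot.pinpoint('cap_rib_0',c)[:4]+bot.pinpoint('tight_mark',c)[:1]])
def tile(c,P,z,s):
    r=rect(cv2.imread(f"pics/{c}9.png"),c,*P,z,s,10); return r
r=cv2.imread("pics/top9.png")
a=rect(r,"top",.54,.65,-.265,-.155,.075,3600,10); g=cv2.cvtColor(cv2.convertScaleAbs(a,alpha=1),6)
b=cv2.LUT(a,np.clip((np.arange(256)/150.)**.5*255,0,255).astype(np.uint8))
s=rect(cv2.imread("pics/side9.png"),"side",.54,.65,-.265,-.155,.060,3600,10); s=cv2.LUT(s,np.clip((np.arange(256)/255.)**.6*255,0,255).astype(np.uint8))
cv2.imwrite("pics/m11.png",np.hstack([b,s]))
E
```

```text
eef_pos: [0.4681, 0.055, 0.3526]
contact_force: [0.4, -0.1, 0.9]
top [(0.97, [277.8, 180.2]), (0.9, [274.4, 164.5]), (0.88, [297.9, 173.0]), (0.97, [282.7, 185.2])]
side [(0.87, [233.0, 176.6]), (0.79, [244.3, 182.2]), (0.85, [243.3, 189.7])]
```

View pics/m11.png

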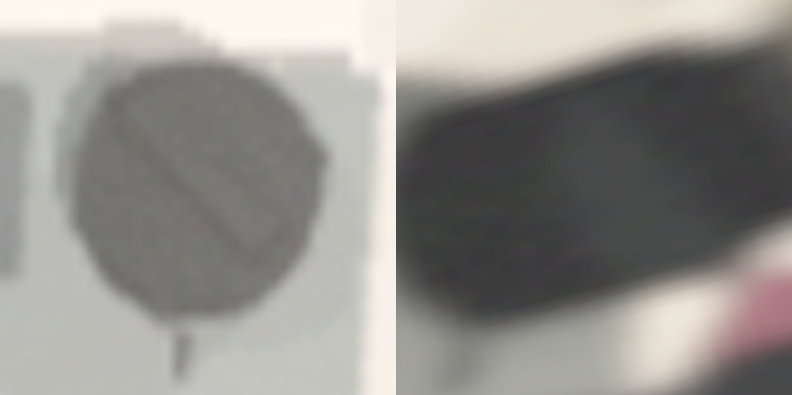

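```bash
python3 - <<'E'
from h import *
J=cv2.imread("pics/top9.png"); m=rect(J,"top",.55,.65,-.26,-.16,.097,2000,10).astype(np.float32).mean(2)
H,W=m.shape; j,i=np.meshgrid(np.arange(W),np.arange(H)); X=.65-(i+.5)/2000; Y=-.16-(j+.5)/2000
for cx,cy in((.600,-.2099),(.598,-.2099)):
  R=[]
  for ang in range(30,66,2):
    t=np.radians(ang); s=-(X-cx)*np.sin(t)+(Y-cy)*np.cos(t); l=(X-cx)*np.cos(t)+(Y-cy)*np.sin(t)
    R.append(np.std([m[(abs(s-k)<.0015)&(abs(l)<.022)].mean() for k in np.arange(-.015,.0151,.0015)]))
  print(np.round(R,2),30+2*np.argmax(R))
T=np.array([[277.8,180.2],[274.4,164.5],[297.9,173.0]])
for a in range(30,80,5):
  f=np.array([pix([[.6003+.036*np.cos(t),-.2099+.036*np.sin(t),.071]],'top')[0] for t in np.radians([a+120,a,a+240])]); t=T-f; print(a,np.sqrt(((t-t.mean(0))**2).sum()),t.mean(0))
for n in("key_round_top","key_square_top","key_bar_top"):
  for c in("top","side"):
    for r in bot.pinpoint(n,c)[:3]: print(n,c,round(r["score"],2),atz(r["at"],c,.051))
E
python3 go.py .6003 -.2099 .354 -43
```

```text
[1.   1.07 1.15 1.22 1.29 1.34 1.37 1.38 1.36 1.3  1.23 1.13 1.03 0.93
 0.84 0.76 0.7  0.66] 44
[0.96 1.02 1.09 1.16 1.23 1.29 1.32 1.33 1.31 1.26 1.18 1.09 1.   0.91
 0.83 0.76 0.71 0.67] 44
30 5.517019764503476 [0.4087 0.3207]
35 5.339080467111868 [0.4088 0.3207]
40 5.792196125620811 [0.4088 0.3207]
45 6.747516574560536 [0.4088 0.3207]
50 8.021947549507935 [0.4088 0.3206]
55 9.480142400696518 [0.4087 0.3206]
60 11.040746872948203 [0.4087 0.3206]
65 12.656303738810399 [0.4087 0.3206]
70 14.298001785352573 [0.4087 0.3206]
75 15.947204576129447 [0.4087 0.3206]
key_round_top top 0.5 [ 0.6073 -0.0443  0.051 ]
key_round_top top 0.35 [ 0.599  -0.2131  0.051 ]
key_round_top side 0.5 [ 0.6096 -0.0449  0.051 ]
key_square_top top 0.52 [ 0.57  -0.194  0.051]
key_square_top top 0.45 [ 0.6102 -0.0943  0.051 ]
key_square_top side 0.73 [ 0.6106 -0.0533  0.051 ]
key_square_top side 0.53 [ 0.6034 -0.0817  0.051 ]
key_bar_top top 0.58 [ 0.6115 -0.1344  0.051 ]
key_bar_top side 0.61 [ 0.6099 -0.1313  0.051 ]
pos [0.469  0.0518 0.353 ] yang -47.96 t 34.03 F [-0.4 -0.4  0.1] q7 -0.5 w 0.001 gf 0.0
shift [-0.0777  0.2823 -0.001 ] turn -4.96 rows>= 8
```

```bash
python3 -m pendant '[[0.05,-0.0097,0.0353,0,0],[0.05,-0.0097,0.0353,0,0],[0.05,-0.0097,0.0353,0,0],[0.05,-0.0097,0.0353,0,0],[0.05,-0.0097,0.0353,0,0],[0.05,-0.0097,0.0353,0,0],[0.05,-0.0097,0.0353,0,0],[0.05,-0.0097,0.0353,0,0],[0.05,0,0,0,-2],[0.05,0,0,0,0],[0.05,0,0,0,0]]' 80|sed -n '2p;4,5p'; python3 go.py .6003 -.2099 .255 -46
```

```text
eef_pos: [0.6005, -0.2094, 0.3525]
contact_force: [-0.0, -0.4, 0.4]
gripper_width: 0.589
pos [ 0.6005 -0.2094  0.3525] yang -45.99 t 34.95 F [-0.  -0.4  0.4] q7 -0.029 w 0.589 gf 0.0
shift [-0.0004  0.0003  0.0975] turn 0.01 rows>= 3
```

```bash
python3 -m pendant '[[0.05,0,0,0.03,0],[0.05,0,0,0.03,0],[0.05,0,0,0.025,0],[0.05,0,0,0.01,0],[0.05,0,0,0.002,0],[0.05,0,0,0,0],[0.005,0,0,0,0],[0.005,0,0,0,0],[0.005,0,0,0,0],[0.005,0,0,0,0],[0.005,0,0,0,0],[0.005,0,0,0,0]]' 80|sed -n '2p;4,6p'; python3 go.py .6003 -.2099 .255 -46|head -1;python3 -m pendant '[[0.005,0,0,0,-3],[0.005,0,0,0,-3],[0.005,0,0,0,-3],[0.005,0,0,0,0]]' 80|sed -n '2p;4,6p'; python3 go.py .6003 -.2099 .255 -46|head -1; python3 -c "
from h import *
print(bot.get_obs()['torque'])"
```

```text
eef_pos: [0.601, -0.2096, 0.2578]
contact_force: [-2.7, 0.9, 7.5]
gripper_width: 0.158
grasp_force: 79.3
pos [ 0.601  -0.2096  0.2578] yang -45.94 t 35.95 F [-2.7  0.9  7.5] q7 0.049 w 0.158 gf 79.3
eef_pos: [0.601, -0.2101, 0.2578]
contact_force: [-1.3, 0.3, 7.9]
gripper_width: 0.161
grasp_force: 79.7
pos [ 0.601  -0.2101  0.2578] yang -36.84 t 36.28 F [-1.3  0.3  7.9] q7 0.179 w 0.161 gf 79.7
[-0.0702  0.1354  0.2054]
```

```bash
python3 -m pendant '[[0.05,0,0,0,0],[0.05,0,0,0,0],[0.05,0,0,0,0],[0.05,0,0,0,0],[0.05,0,0,-0.02,0],[0.05,0,0,-0.03,0],[0.05,0,0,-0.03,0],[0.05,0,0,0,0],[0,0,0,0,0]]'|sed -n '2p;4p'; python3 -m pendant '[[0,0,0,0,-6],[0,0,0,0,-6],[0,0,0,0,-6],[0,0,0,0,-6],[0,0,0,0,-6],[0,0,0,0,-3],[0,0,0,0,0],[0,0,0,0,0]]'|sed -n 2p; python3 go.py .6127 -.0534 .26 -3.8
```

```text
eef_pos: [0.601, -0.2097, 0.3376]
contact_force: [-0.5, 0.0, -0.1]
eef_pos: [0.6003, -0.2092, 0.335]
pos [ 0.6003 -0.2092  0.335 ] yang -4.03 t 37.7 F [0.7 0.2 0.1] q7 0.59 w -0.001 gf 0.0
shift [0.1562 0.0016 0.0751] turn -0.23 rows>= 5
```

Before pressing keys, check the cap and casts from away (numbers only).

```bash
python3 -m pendant '[[0,0.031,0.0003,0,0],[0,0.031,0.0003,0,0],[0,0.031,0.0003,0,0],[0,0.031,0.0003,0,0],[0,0.032,0.0003,0,0],[0,0,0,0,0],[0,0,0,0,0]]'|sed -n 2p; python3 - <<'E'
from h import *
for c in("top","side"):
    p,d=bot.read_camera(c); cv2.imwrite(f"pics/{c}10.png",p); np.save(f"pics/{c}10.npy",d)
    print(c,[(n,round(x["score"],2),x["at"]) for n in("cast_a_mid","cast_c_mid","cap_mid") for x in bot.pinpoint(n,c)[:2]])
J=cv2.imread("pics/top10.png"); m=rect(J,"top",.55,.65,-.26,-.16,.097,2000,10).astype(np.float32).mean(2)
H,W=m.shape; j,i=np.meshgrid(np.arange(W),np.arange(H)); X=.65-(i+.5)/2000; Y=-.16-(j+.5)/2000; R=[]
for ang in range(36,76,2):
    t=np.radians(ang); s=-(X-.6)*np.sin(t)+(Y+.2099)*np.cos(t); l=(X-.6)*np.cos(t)+(Y+.2099)*np.sin(t)
    R.append(np.std([m[(abs(s-k)<.0015)&(abs(l)<.022)].mean() for k in np.arange(-.015,.0151,.0015)]))
print(np.round(R,2),36+2*np.argmax(R))
C=cloud("side",np.load("pics/side10.npy"))
for n,x,y in("bar top",.6,-.21),: print(n,np.percentile(C[...,2][(abs(C[...,0]-x)<.02)&(abs(C[...,1]-y)<.02)],[50,90]))
E
python3 go.py .6127 -.0534 .232 -3.8
```

```text
eef_pos: [0.613, -0.0507, 0.335]
top [('cast_a_mid', 0.58, [228.6, 210.9]), ('cast_c_mid', 0.84, [257.9, 210.9]), ('cast_c_mid', 0.63, [341.1, 189.1]), ('cap_mid', 0.88, [283.4, 174.8])]
side [('cast_a_mid', 0.72, [255.9, 222.2]), ('cast_c_mid', 0.82, [258.9, 174.9]), ('cast_c_mid', 0.71, [247.0, 180.2]), ('cap_mid', 0.55, [234.8, 179.4])]
[0.82 0.87 0.93 1.02 1.12 1.21 1.29 1.36 1.39 1.39 1.35 1.27 1.17 1.06
 0.95 0.84 0.74 0.65 0.58 0.51] 52
bar top [0.0864 0.096 ]
pos [ 0.6126 -0.0549  0.336 ] yang -4.02 t 38.68 F [-0.9  0.2  0.2] q7 0.344 w -0.002 gf 0.0
shift [ 0.0015 -0.      0.104 ] turn -0.22 rows>= 3
```

```bash
python3 -m pendant '[[0,0.0015,0,0.03,0],[0,0,0,0.03,0],[0,0,0,0.03,0],[0,0,0,0.014,0],[0,0,0,0,0],[0,0,0,0,0]]'|sed -n '2p;4p'; python3 -m pendant '[[0,0,0,0.004,0],[0,0,0,0.003,0],[0,0,0,0,0]]'|sed -n '2p;4p'; python3 -m pendant '[[0,0,0,0.002,0],[0,0,0,0,0]]'|sed -n '2p;4p'
```

```text
eef_pos: [0.613, -0.0529, 0.2322]
contact_force: [-0.3, -0.5, 0.1]
eef_pos: [0.6132, -0.0523, 0.2257]
contact_force: [-0.0, 1.5, 0.1]
eef_pos: [0.6132, -0.0523, 0.2235]
contact_force: [0.0, 0.3, 1.2]
```

```bash
python3 -m pendant '[[0,0,0,0.003,0],[0,0,0,0,0]]'|sed -n '2p;4p'; python3 -m pendant '[[0,0,0,0.002,0],[0,0,0,0,0]]'|sed -n '2p;4p'; python3 -m pendant '[[0,0,0,0.0015,0],[0,0,0,0,0]]'|sed -n '2p;4p'
```

```text
eef_pos: [0.6132, -0.0523, 0.2202]
contact_force: [1.3, 0.8, 3.7]
eef_pos: [0.6133, -0.0523, 0.2182]
contact_force: [-0.0, 0.2, 4.6]
eef_pos: [0.6133, -0.0525, 0.2175]
contact_force: [-2.1, 1.3, 10.1]
```

```bash
python3 -m pendant '[[0,0,0,-0.01,0],[0,0,0,-0.016,0],[0,0,0,0,0]]'|sed -n '2p;4p'; python3 go.py .6103 -.0952 .232 -3.8
```

```text
eef_pos: [0.6134, -0.0528, 0.2446]
contact_force: [0.6, -1.4, 0.3]
pos [ 0.6134 -0.0528  0.2446] yang -3.93 t 40.35 F [ 0.6 -1.4  0.3] q7 0.42 w -0.002 gf 0.0
shift [-0.0425 -0.0002  0.0126] turn -0.13 rows>= 2
```

```bash
python3 -m pendant '[[0,-0.0213,0,0,0],[0,-0.0213,0,0,0],[0,0,0,0,0],[0,0,0,0.01,0],[0,0,0,0,0]]'|sed -n '2p;4p'; python3 go.py .6103 -.0952 .218 -3.8
```

```text
eef_pos: [0.6091, -0.0941, 0.2303]
contact_force: [0.5, 0.7, -0.7]
pos [ 0.6091 -0.0941  0.2303] yang -3.9 t 40.77 F [ 0.5  0.7 -0.7] q7 0.496 w 0.002 gf 0.0
shift [-0.0011  0.0013  0.0123] turn -0.1 rows>= 1
```

```bash
python3 -m pendant '[[0,-0.001,0.001,0.006,0],[0,0,0,0.004,0],[0,0,0,0,0]]'|sed -n '2p;4p'; python3 -m pendant '[[0,0,0,0.002,0],[0,0,0,0,0]]'|sed -n '2p;4p'; python3 -m pendant '[[0,0,0,0.0015,0],[0,0,0,0,0]]'|sed -n '2p;4p'
```

```text
eef_pos: [0.611, -0.0949, 0.2214]
contact_force: [0.4, 2.3, 3.6]
eef_pos: [0.611, -0.0951, 0.2203]
contact_force: [-0.9, 3.4, 3.2]
eef_pos: [0.611, -0.0953, 0.219]
contact_force: [-0.8, 3.9, 3.8]
```

```bash
python3 -m pendant '[[0,0,0,0.0015,0],[0,0,0,0,0]]'|sed -n '2p;4p'; python3 -m pendant '[[0,0,0,0.001,0],[0,0,0,0,0]]'|sed -n '2p;4p'; python3 -m pendant '[[0,0,0,-0.01,0],[0,0,0,-0.015,0],[0,0,0,0,0]]'|sed -n '2p;4p'; python3 go.py .6080 -.1367 .232 -3.8
```

```text
eef_pos: [0.6111, -0.0955, 0.2176]
contact_force: [-0.7, 4.4, 4.8]
eef_pos: [0.6111, -0.0956, 0.2174]
contact_force: [-3.0, 5.3, 11.5]
eef_pos: [0.6116, -0.0972, 0.2443]
contact_force: [0.9, -0.3, 0.2]
pos [ 0.6116 -0.0972  0.2443] yang -3.97 t 41.93 F [ 0.9 -0.3  0.2] q7 0.488 w -0.001 gf 0.0
shift [-0.0396 -0.0009  0.0124] turn -0.17 rows>= 1
```

```bash
python3 -m pendant '[[0,-0.02,-0.0004,0,0],[0,-0.0205,-0.0004,0,0],[0,0,0,0,0],[0,0,0,0.01,0],[0,0,0,0.004,0],[0,0,0,0,0]]'|sed -n '2p;4p'; python3 -m pendant '[[0,0,0,0.004,0],[0,0,0,0.003,0],[0,0,0,0,0]]'|sed -n '2p;4p'; python3 -m pendant '[[0,0,0,0.0015,0],[0,0,0,0,0]]'|sed -n '2p;4p'
```

```text
eef_pos: [0.6069, -0.135, 0.2257]
contact_force: [0.1, 0.2, -0.2]
eef_pos: [0.6075, -0.1354, 0.22]
contact_force: [-1.0, 1.6, 2.9]
eef_pos: [0.6075, -0.1355, 0.219]
contact_force: [-0.9, 3.1, 4.1]
```

```bash
python3 -m pendant '[[0,0,0,0.0015,0],[0,0,0,0,0]]'|sed -n '2p;4p'; python3 -m pendant '[[0,0,0,0.001,0],[0,0,0,0,0]]'|sed -n '2p;4p'; python3 -m pendant '[[0,0,0,-0.01,0],[0,0,0,-0.03,0],[0,0,0,-0.04,0],[0,0,0,-0.03,0],[0,0,0,0,0],[0,0,0,0,0]]'|sed -n '2p;4p'
python3 - <<'E'
from h import *
p0={c:np.load(f"pics/{c}10.npy") for c in("top","side")}
for c in("top","side"):
    p,d=bot.read_camera(c); cv2.imwrite(f"pics/{c}11.png",p)
    print(c,[(n,round(x["score"],2),x["at"]) for n in("cast_a_mid","cast_c_mid","cap_mid","timer","measuring_beaker","wax_jar","dropper_bottle") for x in bot.pinpoint(n,c)[:2]])
E
```

```text
eef_pos: [0.6076, -0.1357, 0.2176]
contact_force: [-1.0, 4.1, 6.0]
eef_pos: [0.6076, -0.1358, 0.2174]
contact_force: [-3.2, 5.1, 11.8]
eef_pos: [0.6077, -0.1372, 0.3287]
contact_force: [-0.7, 0.1, -0.6]
top [('cast_a_mid', 0.54, [226.2, 210.7]), ('cast_c_mid', 0.71, [341.2, 185.6]), ('cast_c_mid', 0.68, [256.3, 211.3]), ('cap_mid', 0.7, [286.0, 172.4]), ('timer', 0.57, [324.3, 138.9]), ('wax_jar', 0.91, [383.3, 239.5])]
side [('cast_a_mid', 0.69, [255.8, 218.4]), ('cast_c_mid', 0.65, [261.0, 175.0]), ('cast_c_mid', 0.53, [262.8, 208.4]), ('cap_mid', 0.7, [238.5, 180.9]), ('timer', 0.62, [210.1, 174.5]), ('timer', 0.57, [256.4, 219.5]), ('wax_jar', 0.75, [237.6, 182.4]), ('wax_jar', 0.57, [304.3, 169.6]), ('dropper_bottle', 0.79, [266.7, 303.6]), ('dropper_bottle', 0.35, [244.1, 189.2])]
```

```bash
python3 -c "
from station import bot
print(bot.hand_in())"
```

```text
the job is handed in; nothing more can be done
None
```

The job is handed in: both casts that were there (blue and white) are pressed down to the cutout floors, the cap is screwed on tight with a rib about 2–3° off the black line (I turned it back about 9° after it had jammed past the line), and the round, square and bar keys were pressed fully down in that order; the hand-in gave no verdict.

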